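# Kit out the wad punches from the bifold cupboard

### The job

Pull the little bench cupboard's bifold door by its handle until both panels are folded right back, then draw every punch that is in the leaning rack straight out along its sleeve, without dragging or tipping the rack, and stand it cutting end down in a well of the grey steel caddy on the bench. When no punch is left in the rack, fold the door fully shut again so that both panels lie flush, and leave the spray can, the mallet and the cardboard box undisturbed.

Things in the scene. Friction and masses are not known exactly. Their poses are not given: they have to be found in the camera images.
- cupboard: Plywood bench cupboard, fixed, 424 mm wide (y), 200 deep (x), 420 high; roof and back of steel wires 55 mm apart, too close for a hand. Origin: centre of its underside, on the bench. x points to its back, away from the robot; the front opening is 400 mm wide. Floor 15 mm thick, side walls 12 mm; overhead door track 401 mm above the bench.
- door (a joint): Angle of the bifold door's first panel, rad: 0 shut, both panels in line across the front; 1.48 folded right back. It turns on a vertical hinge at the cupboard's left (+y) jamb, clockwise seen from above, so that the fold comes out towards the robot. Slightly stiff (1 to 2 N at the handle); it stays where it is left. Panels 197 mm wide, 12 thick, 20 to 397 mm above the bench.
- door_handle (a point): Middle of the upright round handle bar on the first panel's outside, 28 mm from the fold. Bar 10 mm thick, 120 mm long (60 up, 60 down from here), centre line 35 mm off the panel face, 240 mm above the bench. It turns with the panel. Own x: square to the panel, into the cupboard when shut; own y: along the panel towards the hinge.
- door_hinge (a point): Point on the first panel's vertical hinge axis, at the handle's height; the axis lies 47 mm (square to the panel) and 169 mm (along it) from the handle's centre line.
- leaf: Second panel of the bifold door, hinged to the first at the fold; origin on the fold axis, at bench level. A pin at its far edge runs in the overhead track, so it always makes the same angle with the front as the first panel, the other way. Folded back, the two stand out at the left of the opening. Below about 1.4 rad it still stands in front of the left end of the rack.
- rack_mid (a point): Middle of the oak block of the punch rack, standing loose (1.9 kg) on the cupboard floor, foot 104 x 248 mm. Four sleeves (bore 20 mm, 62 deep) in a row along its own y at -84, -28, 28, 84 mm, leaning 30 degrees to the front: each runs up along (-0.5, 0, 0.866) in the point's own (upright) axes, and the mouths lie 34 mm from here in that direction.
- caddy: Grey sheet-steel caddy, loose on the bench, 172 mm long (its x), 48 wide (its y), 80 high, walls and floor 4 mm, three cross walls making four wells in a row, each 38 x 40 mm and open at the top, centred at x = -63, -21, 21 and 63 mm. Stands with its row across the robot's view, within 0.35 rad of world y. Origin: centre of its underside, on the bench. It may be knocked aside during the run.
- can_mid (a point): Bystander: blue spray can, 66 mm thick, 190 high, upright; its centre.
- mallet_head (a point): Bystander: rubber-headed mallet lying on the bench, handle 200 mm along its own -x; the middle of its head (52 mm thick, 85 long along y).
- clipbox_mid (a point): Bystander: closed cardboard box, 80 x 110 x 50 mm high; its centre.
- punch1_mid (a point): Steel wad punch, 130 mm long, 0.22 kg: round shank 18 mm thick, struck head 22 mm thick and 12 high on top. The point is half-way along its axis, 65 mm from either end; own z points along the punch to the head. At the start its cutting end stands 62 mm deep in a sleeve of the rack, 1 mm slack all round, leaning to the front. Absent in some runs.
- punch2_mid (a point): Steel wad punch, 130 mm long, 0.22 kg: round shank 18 mm thick, struck head 22 mm thick and 12 high on top. The point is half-way along its axis, 65 mm from either end; own z points along the punch to the head. At the start its cutting end stands 62 mm deep in a sleeve of the rack, 1 mm slack all round, leaning to the front. Absent in some runs.
- punch3_mid (a point): Steel wad punch, 130 mm long, 0.22 kg: round shank 18 mm thick, struck head 22 mm thick and 12 high on top. The point is half-way along its axis, 65 mm from either end; own z points along the punch to the head. At the start its cutting end stands 62 mm deep in a sleeve of the rack, 1 mm slack all round, leaning to the front. Absent in some runs.
- punch4_mid (a point): Steel wad punch, 130 mm long, 0.22 kg: round shank 18 mm thick, struck head 22 mm thick and 12 high on top. The point is half-way along its axis, 65 mm from either end; own z points along the punch to the head. At the start its cutting end stands 62 mm deep in a sleeve of the rack, 1 mm slack all round, leaning to the front. Absent in some runs.

How it is judged:
By the outcome, as a careful person would: the job done as asked, in the order asked, and still so for the second after the job is handed in, with the robot touching nothing.
Of punch1, punch2, punch3, punch4 only 2 to 4 are there at a start; the rules pass over those that are not, and their reading is None.
At some moment in a run one of caddy may be knocked a few centimetres aside while the robot is not near it.
It also fails if it takes over 210 s, if anything falls off the work surface, if the arm or the gripper's body presses on something with over 40 N, if the wrist force passes 120 N, or if a joint passes its speed limit or range.

### The arm

A 6-joint arm with a two-finger parallel gripper is mounted at the origin on the work surface. World frame = base frame: x ahead of the robot, y to its left, z up, the work surface at z = 0. Lengths are in mm, angles in rad, forces in N, time in s.
With the tool pointing down it reaches from about 350 to 775 mm from the base axis. Payload 7.3 kg.
Tool frame: the origin (TCP) lies midway between the tips of the shut fingers; the grasp point (between the pads) lies 19 mm behind it; z points along the fingers, y is the line along which they close (so a half turn about z gives the same grasp; the last joint's range is limited). The gripper opens to 92 mm and grips with 3 to 60 N. Pads are 19 mm wide; open, the fingers measure 130 mm over their backs; the gripper's body (75 mm by 190 mm) begins 47 mm behind the grasp point.
Start: joints at [-1.393, 0.342, 1.524, -0, 1.275, -0.146], TCP at [167.063, -497.73, 226.741] pointing down, gripper open.
Joint ranges: [-2.53, 2.53], [-0.77, 2.02], [0.04, 2.7], [-1, 4.14], [0.28, 2.66], [-3.11, 3.11]. Speed limits (rad/s): [2.57, 2.57, 3.14, 3.14, 3.14, 3.14].

### API

Orientations are given as [roll, pitch, yaw] about the fixed x, y, z axes, in that order (R = Rz(yaw) Ry(pitch) Rx(roll)).
In Python, from plant import bot gives the robot as it stands. The module is installed in compiled form; this text tells all that it offers.
- The arm moves only by the shell command python3 -m crank 'ROWS' [OPENING]. ROWS is JSON, a list of rows, each a list of 6 numbers: the shift along the tool's x, y, z in m, then the turn, a rotation vector about the tool's x, y, z in rad. In form: [[dx, dy, dz, wx, wy, wz], ...]. A call has 1 to 5 rows; each row shifts and turns the commanded pose from where the row before left it, along the tool's axes as they then stand; what a row does not reach is not made up. A row lasts 1/8 s, in which the tool goes at most 62.5 mm and 10.7 degrees, less where a joint would pass 70% of its speed; a pose out of reach is approached as far as the arm can. A call is refused whole if a number of a shift passes 0.0625 or a number of a turn 0.188, either way. A call with a gripper value outside its range is refused whole. OPENING is the opening in per cent of the stroke, from 0 (shut) to 100 (fully open), set as the call begins (- or left out, the last holds). The fingers move at their own pace and stop on an object; the grip force is fixed at half the most. Time passes only in rows, so rows that do not move let the fingers close. It gives the time, the measured TCP pose, the force, the opening and the grip force at its end, in the units of the state.
- bot.get_obs(): the state, without advancing time (a new reading comes with each control period).
- bot.capture(name): name is "side" or "top" or "wrist"; returns a dict with "color" (480x640x3 uint8, blue, green, red), "fov_y" (degrees; the focal length in pixels is half the picture's height over the tangent of half this angle, whatever the lens; pixels are square), "cx", "cy" (the principal point, pixels), "extrinsics" (4x4, takes a point from world to camera coordinates); the wrist camera has in their place "tool_from_camera" (4x4, takes a point from camera to tool coordinates, whose origin is the TCP and whose axes are the flange's). Camera axes: x right, y up, looking along -z (the intrinsics and any distortion apply to the point x, -y, -z); pixel columns grow to the right and rows downward; lengths in mm; the calibration is good to about 2 mm. A picture is of the moment at which its call begins: read the wrist's pose just before it. There is no depth.
- bot.close_job(): hands the job in; it is judged then, once.
The state is a dict: "time": time; "joint_positions": joint angles; "dq": joint speeds; "tau": joint torques, N m; "tool_pos": TCP position; "tcp_rot": TCP orientation; "contact_force": force on the tool from outside, world axes, zero at the start; "moment": the same for the moment, N m; "grip_width": finger opening in mm; "finger_force": force on a finger pad.
Only numpy, scipy, OpenCV 4.12 (cv2) and the standard library are available. Lean on these libraries where they do the work, as an engineer would, in place of code of your own. Each camera call takes 0.05 s, during which the arm holds its last target. There are 200 camera calls.

## Working session

There is one attempt and no reset: what is moved stays moved. The work goes in short steps, Python scripts to look and compute and a shell command to move; the robot and the scene stay as the last step left them, time stands still between calls to the robot, and variables do not carry over. Pictures are saved under pics/ and viewed, at most 14 in all, crops included, and the job is handed in when it is done.

```bash
mkdir -p pics; ls
cat > h.py <<'E'
import numpy as np, cv2
from plant import bot
from scipy.spatial.transform import Rotation as R
def snap(n,f):
    o=bot.get_obs(); c=bot.capture(n); cv2.imwrite('pics/'+f,c['color'])
    return c,o
def Tc(c,o=None):
    if 'extrinsics' in c: return np.linalg.inv(np.array(c['extrinsics']))
    T=np.eye(4);T[:3,:3]=R.from_euler('xyz',o['tcp_rot']).as_matrix();T[:3,3]=o['tool_pos']
    return T@np.array(c['tool_from_camera'])
def ray(c,u,v,o=None):
    f=240/np.tan(np.radians(c['fov_y']/2)); T=Tc(c,o)
    d=np.array([(u-c['cx'])/f,-(v-c['cy'])/f,-1]); return T[:3,3],T[:3,:3]@d
def onz(c,u,v,z,o=None):
    p,d=ray(c,u,v,o); return p+d*(z-p[2])/d[2]
def onx(c,u,v,x,o=None):
    p,d=ray(c,u,v,o); return p+d*(x-p[0])/d[0]
def proj(c,P,o=None):
    f=240/np.tan(np.radians(c['fov_y']/2)); q=np.linalg.inv(Tc(c,o))@np.append(P,1)
    return np.array([c['cx']+f*q[0]/-q[2], c['cy']-f*q[1]/-q[2]])
E
python3 - <<'E'
from h import *
np.set_printoptions(precision=3,suppress=True)
for n in ['side','top','wrist']:
    c,o=snap(n,n+'0.png'); print(n,{k:v for k,v in c.items() if k!='color'}); print(Tc(c,o))
print(o)
E
```

```text
pics
side {'fov_y': 47.95870018411419, 'cx': 307.36728584423975, 'cy': 239.99138889814068, 'extrinsics': array([[    0.639,     0.769,     0.003,  -398.026],
       [   -0.738,     0.612,     0.284,   359.773],
       [    0.216,    -0.184,     0.959, -1450.275],
       [    0.   ,     0.   ,     0.   ,     1.   ]])}
[[   0.639   -0.738    0.216  833.465]
 [   0.769    0.612   -0.184 -181.244]
 [   0.003    0.284    0.959 1289.824]
 [   0.       0.       0.       1.   ]]
top {'fov_y': 52.36283882779055, 'cx': 315.6527716850496, 'cy': 240.2076253482172, 'extrinsics': array([[   -0.011,    -1.   ,     0.005,    51.287],
       [    0.991,    -0.01 ,     0.13 ,  -572.972],
       [   -0.13 ,     0.006,     0.992, -1262.426],
       [    0.   ,     0.   ,     0.   ,     1.   ]])}
[[  -0.011    0.991   -0.13   405.006]
 [  -1.      -0.01     0.006   52.84 ]
 [   0.005    0.13     0.992 1325.83 ]
 [   0.       0.       0.       1.   ]]
wrist {'fov_y': 65.40396610090245, 'cx': 323.5962281848855, 'cy': 240.04437661689977, 'tool_from_camera': array([[   0.   ,    0.969,    0.248,   65.867],
       [   1.   ,   -0.   ,   -0.   ,    0.741],
       [  -0.   ,    0.248,   -0.969, -159.928],
       [   0.   ,    0.   ,    0.   ,    1.   ]])}
[[   0.318    0.918    0.235  229.71 ]
 [  -0.948    0.309    0.078 -477.314]
 [  -0.001   -0.248    0.969  386.06 ]
 [   0.       0.       0.       1.   ]]
{'time': 0.1, 'joint_positions': array([-1.393,  0.343,  1.525,  0.   ,  1.275, -0.146]), 'dq': array([ 0.001, -0.001, -0.003, -0.002, -0.001,  0.001]), 'tau': array([  0.002, -43.2  , -24.469,   0.072,   0.053,  -0.   ]), 'tool_pos': array([ 166.992, -497.347,  226.119]), 'tcp_rot': array([-3.14 , -0.   ,  0.324]), 'contact_force': array([0.553, 0.037, 0.424]), 'moment': array([ 0.017,  0.028, -0.016]), 'finger_force': 0.0, 'grip_width': 92.20043644285045}
```

View pics/side0.png

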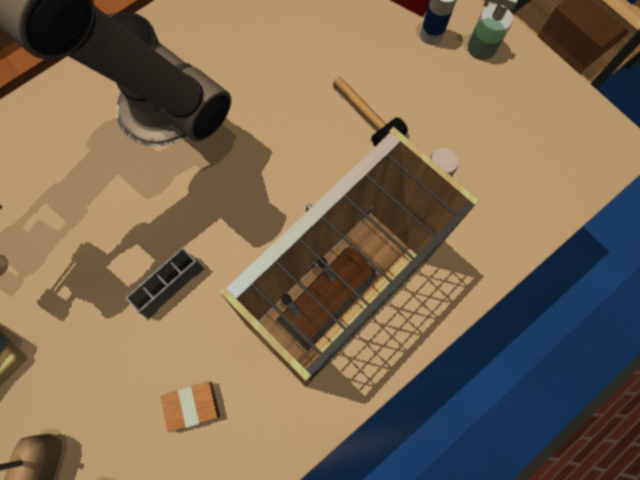

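View pics/top0.png

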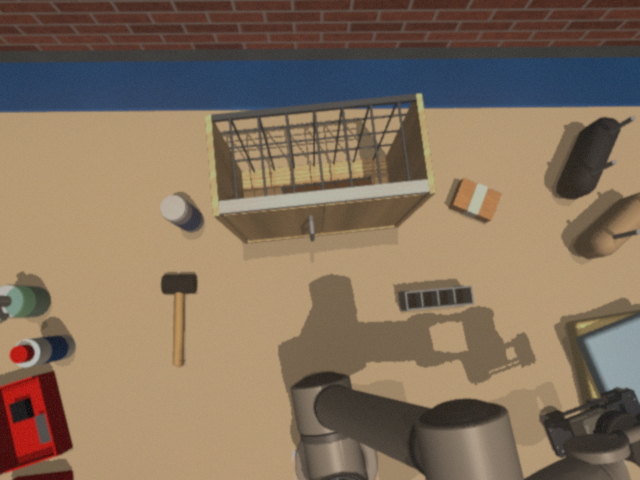

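Two punch heads show in side view at about (321,262) and (287,300). In the top view the roof corners are at (217,212), (433,190), (420,95) and (208,117), the handle is near (311,228), and the caddy spans (401–472, 298). Next I measure these.

Run:
```python
from h import *
np.set_printoptions(precision=1,suppress=True)
t=bot.capture('top');s=bot.capture('side')
for uv in [(208,117),(420,95),(433,190),(433,180),(217,212),(217,202)]: print('topcorner',uv,onz(t,*uv,420))
for uv in [(222,293),(230,291),(308,378),(475,201),(397,132)]: print('sidecorner',uv,onz(s,*uv,420))
print('handle top end',onz(t,311,219,300),onz(s,309,207,300))
for uv in [(399,291),(470,287),(472,303),(402,310)]: print('caddy',onz(t,*uv,80))
for uv in [(127,296),(186,250),(203,268),(147,316)]: print('caddyS',onz(s,*uv,80))
big=cv2.resize(s['color'][180:390,210:490],None,fx=2.8,fy=2.8,interpolation=cv2.INTER_CUBIC)
cv2.imwrite('pics/s1.png',np.clip(big*1.6,0,255).astype('uint8'))
```

```text
topcorner (208, 117) [765.8 252.9 420. ]
topcorner (420, 95) [ 806.8 -159.1  420. ]
topcorner (433, 190) [ 617.3 -176.5  420. ]
topcorner (433, 180) [ 636.7 -177.3  420. ]
topcorner (217, 212) [579.  232.7 420. ]
topcorner (217, 202) [598.2 233.  420. ]
sidecorner (222, 293) [ 617.7 -179.2  420. ]
sidecorner (230, 291) [ 623.5 -167.2  420. ]
sidecorner (308, 378) [ 811.  -157.3  420. ]
sidecorner (475, 201) [767.7 252.3 420. ]
sidecorner (397, 132) [584.9 237.9 420. ]
handle top end [584.8  56.1 300. ] [560.8  54.1 300. ]
caddy [ 435.5 -165.    80. ]
caddy [ 443.7 -346.2   80. ]
caddy [ 403.2 -349.2   80. ]
caddy [ 387.6 -171.    80. ]
caddyS [ 401.5 -348.2   80. ]
caddyS [ 399.2 -181.5   80. ]
caddyS [ 459.  -176.8   80. ]
caddyS [ 467.7 -339.4   80. ]
```

View pics/s1.png

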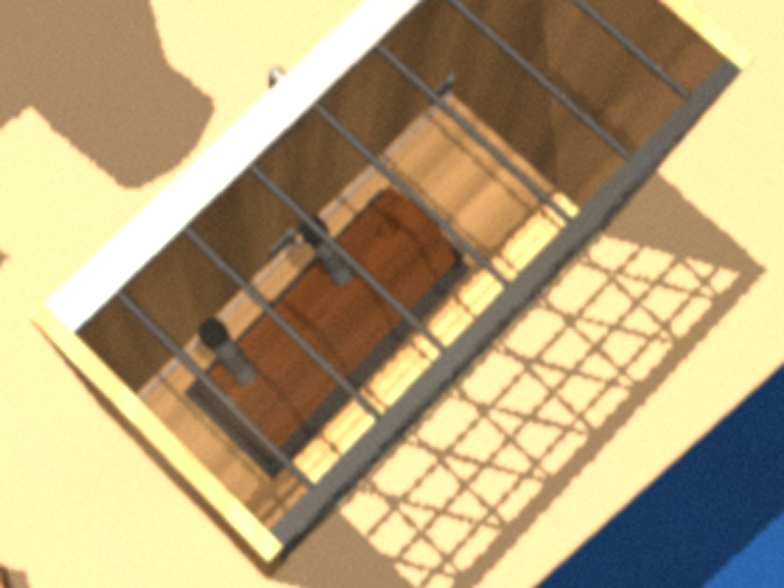

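Two punches are visible, in sleeves −84 and +28. The cupboard centre is about (694, 38) with yaw about 0.095, so the handle should be near (557, 56). I'll write a planner and move the wrist camera in front of the door.

```bash
cat >> h.py <<'E'
C=np.array([694.,38,0]); YAW=0.095
def Rt(az,down,roll=0):
    "tool z at azimuth az, tilted 'down' below horizontal; camera above; roll about tool z"
    z=np.array([np.cos(az)*np.cos(down),np.sin(az)*np.cos(down),-np.sin(down)])
    x=np.array([np.cos(az)*np.sin(down),np.sin(az)*np.sin(down),np.cos(down)])
    return np.column_stack([x,np.cross(z,x),z])@R.from_rotvec([0,0,roll]).as_matrix()
def pose():
    o=bot.get_obs(); return np.array(o['tool_pos']),R.from_euler('xyz',o['tcp_rot']).as_matrix()
def plan(wps,start=None,vmax=.055,wmax=.17):
    "wps: list of (pos mm, R[,n]) ; prints crank lines of rows"
    p,Q=start or pose()
    p=np.array(p,float)
    for wp in wps:
        P=np.array(wp[0],float); T=wp[1]
        rv=(R.from_matrix(Q).inv()*R.from_matrix(T)).as_rotvec()
        n=wp[2] if len(wp)>2 else 1
        n=max(n,int(np.ceil(np.linalg.norm(P-p)/1000/vmax)),int(np.ceil(np.linalg.norm(rv)/wmax)))
        p0,Q0=p.copy(),Q.copy(); rows=[]
        for k in range(1,n+1):
            pt=p0+(P-p0)*k/n; Qt=Q0@R.from_rotvec(rv*k/n).as_matrix()
            d=np.round(Q.T@(pt-p)/1000,4); w=np.round((R.from_matrix(Q).inv()*R.from_matrix(Qt)).as_rotvec(),3)
            p=p+Q@d*1000; Q=Q@R.from_rotvec(w).as_matrix()
            rows.append([float(a)+0 for a in list(d)+list(w)])
        for i in range(0,n,5): print(str(rows[i:i+5]).replace(' ','').replace('0.','.').replace('.0,','0,').replace('.0]','0]'))
        print('->',P.round(1))
def L2W(x,y,z): # cupboard local -> world
    c,s=np.cos(YAW),np.sin(YAW); return np.array([C[0]+c*x-s*y,C[1]+s*x+c*y,z])
E
python3 - <<'E'
from h import *
plan([((300,-350,380),Rt(-.5,1.2)),((400,50,380),Rt(0.09,.8))])
E
```

```text
[[.0288,-.0163,-.0256,-.026,.058,.136],[.0279,-.0195,-.0244,-.025,.059,.135],[.0264,-.0225,-.0233,-.026,.058,.136],[.0245,-.0255,-.0225,-.025,.058,.136],[.0221,-.028,-.0218,-.026,.058,.135]]
[[.0194,-.0303,-.0213,-.025,.059,.136]]
-> [ 300. -350.  380.]
[[-.0121,-.0499,-.0047,.04,.048,-.062],[-.0088,-.0507,-.0032,.04,.049,-.063],[-.0055,-.0512,-.0015,.04,.048,-.062],[-.0022,-.0515,.0004,.04,.049,-.063],[.0009,-.0515,.0024,.04,.048,-.062]]
[[.0039,-.0512,.0045,.04,.049,-.063],[.0069,-.0506,.0069,.041,.048,-.062],[.0096,-.0498,.0093,.04,.049,-.063]]
-> [400.  50. 380.]
```

```bash
python3 -m crank '[[0.029,-0.016,-0.026,-0.026,0.058,0.136],[0.028,-0.020,-0.024,-0.025,0.059,0.135],[0.026,-0.022,-0.023,-0.026,0.058,0.136],[0.025,-0.026,-0.022,-0.025,0.058,0.136],[0.022,-0.028,-0.022,-0.026,0.058,0.135]]'
python3 -m crank '[[0.019,-0.030,-0.021,-0.025,0.059,0.136],[-0.012,-0.050,-0.005,0.04,0.048,-0.062],[-0.009,-0.051,-0.003,0.04,0.049,-0.063],[-0.006,-0.051,-0.002,0.04,0.048,-0.062],[-0.002,-0.052,0,0.04,0.049,-0.063]]'
python3 -m crank '[[0.001,-0.052,0.002,0.04,0.048,-0.062],[0.004,-0.051,0.004,0.04,0.049,-0.063],[0.007,-0.051,0.007,0.041,0.048,-0.062],[0.010,-0.050,0.009,0.04,0.049,-0.063],[0,0,0,0,0,0]]'
python3 - <<'E'
from h import *
c,o=snap('wrist','w1.png'); print(o['tool_pos'],o['tcp_rot'],o['joint_positions'])
P,Q=pose();print(Q.round(2))
for y in [31]:
  for z in [300,180]: print(proj(c,L2W(-135,y,z),o))
E
```

```text
time: 0.88
tool_pos: [278.8, -373.6, 354.9]
tcp_rot: [3.119, -0.313, -0.361]
contact_force: [0.2, -0.5, 0.7]
grip_width: 91.8
finger_force: 0.0
time: 1.5
tool_pos: [349.6, -147.5, 379.9]
tcp_rot: [-3.107, -0.573, -0.222]
contact_force: [1.3, 0.4, 0.5]
grip_width: 91.6
finger_force: 0.0
time: 2.12
tool_pos: [398.3, 57.1, 380.6]
tcp_rot: [3.141, -0.771, 0.103]
contact_force: [-0.4, 1.0, -0.4]
grip_width: 91.8
finger_force: 0.0
[398.34429049  57.10508837 380.55281684] [ 3.1412058  -0.77056411  0.10326872] [-0.24423519 -0.429484    2.07403555  0.34106018  0.78678074  1.07099012]
[[ 0.71  0.1   0.69]
 [ 0.07 -1.    0.07]
 [ 0.7   0.   -0.72]]
[342.88887446 157.26862351]
[338.03618492 230.32631577]
```

View pics/w1.png

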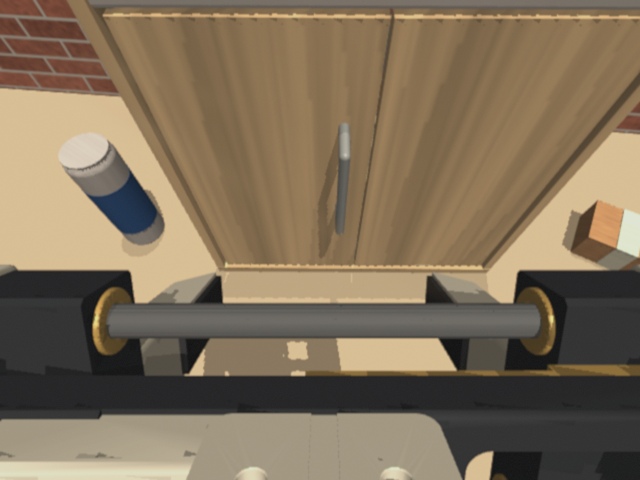

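The bar appears from (345,155) to (341,233), against a prediction of (343,157)–(338,230), so the model holds with y about 2 mm lower. Next I identify the arm kinematics, since j4's limited range restricts right-pointing poses.

```bash
cat >> h.py <<'E'
HL=np.array([-135.,29.])   # handle local, door shut
def handle(th):
    Hg=HL+[47,169]; c,s=np.cos(th),np.sin(th); v=np.array([-47,-169.])
    l=Hg+[c*v[0]+s*v[1],-s*v[0]+c*v[1]]; return L2W(l[0],l[1],240.)
def tcp(P,Q,a=19): return np.array(P)+Q[:,2]*a
E
python3 - <<'E'
from h import *
Q=Rt(.095-.25,.5); plan([(tcp(handle(0),Q,-70),Q)])
E
```

```text
[[-.0015,.0001,.0483,-.067,.1,.051],[-.0064,-.0028,.0479,-.067,.099,.052],[-.0113,-.0056,.0467,-.067,.1,.051]]
-> [496.2  63.5 273.6]
```

```bash
python3 -c "
from h import *;o=bot.get_obs();import json;json.dump([[list(o['joint_positions']),list(o['tool_pos']),list(o['tcp_rot'])],[[-1.393,.342,1.524,0,1.275,-.146],[167.063,-497.73,226.741],[-3.1405,0,.324]]],open('log.json','w'))"
cat > lg.py <<'E'
import json
from plant import bot
o=bot.get_obs();L=json.load(open('log.json'));L.append([list(o[k]) for k in('joint_positions','tool_pos','tcp_rot')]);json.dump(L,open('log.json','w'))
E
python3 -m crank '[[-0.002,0,0.048,-0.067,0.1,0.051]]' >/dev/null; python3 lg.py
python3 -m crank '[[-0.006,-0.003,0.048,-0.067,0.099,0.052]]'>/dev/null; python3 lg.py
python3 -m crank '[[-0.011,-0.006,0.047,-0.067,0.1,0.051],[0,0,0,0,0,0]]'; python3 lg.py
cat > fk.py <<'E'
import json,numpy as np
from scipy.optimize import least_squares
from scipy.spatial.transform import Rotation as R
def fk(j,p):
    h,L2,L3,L6,d,a1,a3,rz=p
    z=lambda a:R.from_rotvec([0,0,a]); y=lambda a:R.from_rotvec([0,a,0])
    A=z(j[0]);B=A*y(j[1]);Cc=B*y(j[2]);D=Cc*z(j[3])*y(j[4])*z(j[5])
    pos=A.apply([a1,d,h])+B.apply([0,0,L2])+Cc.apply([a3,0,L3])+D.apply([0,0,L6])
    return pos,D*z(rz)
def fit():
    L=json.load(open('log.json'))
    def res(p):
        r=[]
        for j,t,e in L:
            P,Q=fk(j,p); r+=list(P-t); r+=list(300*(R.from_euler('xyz',e).inv()*Q).as_rotvec())
        r+=list(1e-3*(np.array(p)-[300,350,350,200,-77,0,0,np.pi])); return r
    best=min((least_squares(res,[300,350,350,200,d,0,0,r]) for d in(-77,77) for r in(0,np.pi)),key=lambda s:s.cost)
    return best.x,best.cost
lo=np.array([-2.53,-.77,.04,-1,.28,-3.11]);hi=np.array([2.53,2.02,2.7,4.14,2.66,3.11])
def ik(pos,Q,j0,p):
    Q=R.from_matrix(Q)
    f=lambda j:(lambda P,q:np.r_[P-pos,300*(q.inv()*Q).as_rotvec()])(*fk(j,p))
    s=least_squares(f,np.clip(j0,lo+.01,hi-.01),bounds=(lo,hi)); return s.x,np.sqrt(2*s.cost)
E
python3 - <<'E'
from fk import *
from h import *
p,c=fit(); print(p.round(2),c); np.save('p.npy',p)
j0=np.array(bot.get_obs()['joint_positions'])
for d in (.2,.5,.8,1.05):
  for s0 in (-.2,-.45,-.7):
    j=j0.copy(); out=[]
    for th in np.linspace(0,1.48,7):
      best=None
      for ph in (s0+ (0-s0)*0, ): pass
      # find slip phi closest to target that is reachable
      r=[]
      for f in (0,.25,.5,.75,1.):
        az=.095-th+s0+(-2*s0)*f*th/1.48
        Q=Rt(az,d); jj,e=ik(tcp(handle(th),Q),Q,j,p); r.append((round(e),jj))
      k=min(range(5),key=lambda i:(r[i][0]>1,i)); out.append((k,r[k][0],r[k][1][3].round(2))); j=r[k][1]
    print(d,s0,out)
E
```

```text
time: 2.68
tool_pos: [434.7, 34.0, 327.1]
tcp_rot: [3.069, -0.848, -0.052]
contact_force: [0.2, -0.6, -0.1]
grip_width: 92.1
finger_force: 0.0
[ 2.2305e+02  5.0600e+02  3.7958e+02  3.1814e+02  7.6400e+01 -1.1000e-01
  4.6430e+01  1.5700e+00] 0.16428507721407698
0.2 -0.2 [(0, 155, np.float64(-1.0)), (0, 158, np.float64(-1.0)), (0, 171, np.float64(-1.0)), (0, 185, np.float64(-1.0)), (0, 206, np.float64(-0.98)), (0, 214, np.float64(-1.0)), (0, 203, np.float64(-1.0))]
0.2 -0.45 [(0, 156, np.float64(-1.0)), (0, 169, np.float64(-1.0)), (0, 179, np.float64(-1.0)), (0, 199, np.float64(-0.99)), (0, 215, np.float64(-1.0)), (0, 214, np.float64(-1.0)), (0, 200, np.float64(-1.0))]
0.2 -0.7 [(0, 167, np.float64(-1.0)), (0, 173, np.float64(-1.0)), (0, 191, np.float64(-1.0)), (0, 209, np.float64(-1.0)), (0, 217, np.float64(-1.0)), (0, 211, np.float64(-1.0)), (0, 200, np.float64(-1.0))]
0.5 -0.2 [(0, 79, np.float64(-1.0)), (0, 82, np.float64(-1.0)), (0, 92, np.float64(-1.0)), (0, 122, np.float64(-0.88)), (0, 158, np.float64(-0.77)), (0, 192, np.float64(-0.74)), (0, 197, np.float64(-1.0))]
0.5 -0.45 [
[... 930 characters left out ...]
0.53)), (0, 180, np.float64(-0.44)), (0, 237, np.float64(-0.42)), (0, 215, np.float64(-1.0))]
1.05 -0.2 [(0, 0, np.float64(-0.08)), (0, 0, np.float64(-0.39)), (0, 0, np.float64(-0.56)), (1, 0, np.float64(-0.6)), (0, 55, np.float64(-0.43)), (0, 112, np.float64(-0.3)), (0, 174, np.float64(-0.18))]
1.05 -0.45 [(0, 0, np.float64(-0.35)), (0, 0, np.float64(-0.53)), (0, 0, np.float64(-0.59)), (3, 0, np.float64(-0.6)), (0, 96, np.float64(-0.33)), (0, 158, np.float64(-0.2)), (0, 221, np.float64(-0.06))]
1.05 -0.7 [(0, 0, np.float64(-0.51)), (0, 0, np.float64(-0.58)), (2, 0, np.float64(-0.59)), (3, 0, np.float64(-0.6)), (4, 0, np.float64(-0.6)), (0, 204, np.float64(-0.09)), (0, 267, np.float64(0.1))]
```

```bash
cat > feas.py <<'E'
from fk import *; from h import *
p=np.load('p.npy')
seeds=[[a,b,c,d4,e,f] for a in(0,.7) for (b,c) in((-.4,2.1),(.3,1.6)) for d4,e in((-.6,1),(1.5,1),(3.3,1)) for f in(0,) ]
def best(P,Q):
    b=(1e9,None)
    for r in (0,np.pi):
        Qr=Q@R.from_rotvec([0,0,r]).as_matrix()
        for s in seeds:
            s=list(s); 
            j,e=ik(tcp(P,Qr),Qr,s,p)
            if e<b[0]: b=(e,j,r)
            if e<.5: return b
    return b
E
cat > f1.py <<'E'
from feas import *
from multiprocessing import Pool
jobs=[(th,d,ph) for th in(0,.5,1,1.48) for d in(.6,.85,1.1,1.3) for ph in(-.6,-.3,0,.3,.6)]
def f(a):
    th,d,ph=a; Q=Rt(.095-th+ph,d); return best(handle(th),Q)
def go():
    with Pool() as po: rs=po.map(f,jobs,chunksize=1)
    for a,r in zip(jobs,rs):
        th,d,ph=a; clr=35-(-47*np.cos(d)*np.cos(ph)+37.5*np.sin(d)*np.cos(ph)+95*abs(np.sin(ph)))
        if r[0]<1: print(a,'clr',round(clr),'roll',round(r[2]),r[1].round(2))
go()
E
nproc; time OMP_NUM_THREADS=1 python3 f1.py
```

```text
4
(0, 0.6, -0.3) clr 24 roll 0 [ 0.09  0.2   2.2   4.02  0.31 -2.26]
(0, 0.6, 0) clr 53 roll 0 [-0.15  0.17  2.24  2.4   0.3  -0.99]
(0, 0.6, 0.3) clr 24 roll 0 [-0.36  0.2   2.2   1.68  0.6  -0.61]
(0, 0.6, 0.6) clr -4 roll 0 [-0.48  0.28  2.08  1.35  0.9  -0.58]
(0, 0.85, -0.6) clr -16 roll 0 [ 0.18  0.23  1.93 -0.89  0.57  2.93]
(0, 0.85, -0.3) clr 10 roll 0 [ 0.05  0.17  2.02 -0.6   0.3   2.34]
(0, 0.85, 0) clr 38 roll 3 [-0.12  0.14  2.05  0.53  0.28 -2.24]
(0, 0.85, 0.3) clr 10 roll 0 [-0.26  0.17  2.02  0.91  0.54  0.2 ]
(0, 0.85, 0.6) clr -16 roll 0 [-0.36  0.23  1.93  0.92  0.81 -0.09]
(0, 1.1, -0.6) clr -29 roll 0 [ 0.1   0.25  1.77 -0.38  0.76  2.4 ]
(0, 1.1, -0.3) clr -5 roll 0 [ 0.01  0.21  1.82 -0.16  0.65  1.89]
(0, 1.1, 0) clr 23 roll 0 [-0.08  0.2   1.84  0.14  0.64  1.3 ]
(0, 1.1, 0.3) clr -5 roll 0 [-0.17  0.21  1.82  0.37  0.74  0.77]
(0, 1.1, 0.6) clr -29 roll 0 [-0.24  0.25  1.77  0.49  0.89  0.37]
(0, 1.3, -0.6) clr -38 roll 0 [ 0.03  0.3   1.63 -0.17  0.98  2.19]
(0, 1.3, -0.3) clr -16 roll 0 [-0.01  0.28  1.66 -0.06  0.93  1.79]
(0, 1.3, 0) clr 11 roll 0 [-0.
[... 3069 characters left out ...]
.54  0.5   1.38 -0.27  1.65 -2.16]
(1.48, 1.1, -0.3) clr -5 roll 0 [ 0.59  0.46  1.46 -0.35  1.55 -2.38]
(1.48, 1.1, 0) clr 23 roll 0 [ 0.63  0.4   1.54 -0.43  1.42 -2.59]
(1.48, 1.1, 0.3) clr -5 roll 0 [ 0.65  0.34  1.64 -0.49  1.28 -2.81]
(1.48, 1.1, 0.6) clr -29 roll 0 [ 0.65  0.27  1.75 -0.52  1.12 -3.05]
(1.48, 1.3, -0.6) clr -38 roll 0 [ 0.48  0.39  1.49 -0.17  1.47 -2.22]
(1.48, 1.3, -0.3) clr -16 roll 0 [ 0.51  0.37  1.54 -0.22  1.4  -2.47]
(1.48, 1.3, 0) clr 11 roll 0 [ 0.53  0.33  1.59 -0.26  1.32 -2.72]
(1.48, 1.3, 0.3) clr -16 roll 0 [ 0.54  0.29  1.65 -0.29  1.23 -2.99]
(1.48, 1.3, 0.6) clr -38 roll 0 [ 0.53  0.25  1.71 -0.29  1.13  3.  ]
real	0m1.643s
user	0m5.041s
sys	0m0.078s
```

Run:
```python
from h import *
a=Rt(.095,1.1,-1.6);b=Rt(.095,1.1,-np.pi)
P=tcp(handle(0)+[0,0,5],b,-70)
plan([((430,40,340),a),(P,b),(tcp(handle(0)+[0,0,5],b),b,3)])
```

```text
[[.0006,-.0004,-.0012,.039,-.015,-.155],[.0006,-.0004,-.0011,.039,-.014,-.155],[.0007,-.0004,-.0011,.04,-.015,-.155],[.0007,-.0003,-.0012,.039,-.015,-.155],[.0007,-.0002,-.0011,.039,-.015,-.155]]
[[.0007,-.0001,-.0012,.039,-.015,-.155],[.0007,-.0001,-.0011,.039,-.014,-.155],[.0008,0,-.0012,.04,-.015,-.156],[.0006,.0001,-.0011,.039,-.015,-.155],[.0007,.0001,-.0012,.039,-.015,-.155]]
[[.0006,.0002,-.0012,.039,-.014,-.155]]
-> [430.  40. 340.]
[[0,.0071,.0073,0,0,-.154],[-.0011,.0069,.0072,0,0,-.154],[-.0022,.0068,.0073,0,0,-.154],[-.0031,.0063,.0072,0,0,-.155],[-.0041,.0058,.0073,0,0,-.154]]
[[-.0049,.005,.0072,0,0,-.154],[-.0057,.0043,.0073,0,0,-.154],[-.0062,.0033,.0072,0,0,-.154],[-.0067,.0023,.0073,0,0,-.154],[-.0069,.0013,.0073,0,0,-.154]]
-> [525.2  51.1 307.4]
[[0,0,.0297,0,0,0],[0,0,.0296,0,0,0],[0,0,.0297,0,0,0]]
-> [565.4  54.9 228.1]
```

```bash
python3 -m crank '[[0.001,0,-0.001,0.039,-0.015,-0.155],[0.001,0,-0.001,0.039,-0.015,-0.155],[0.001,0,-0.001,0.039,-0.015,-0.155],[0.001,0,-0.001,0.039,-0.015,-0.155],[0.001,0,-0.001,0.039,-0.015,-0.155]]' >/dev/null
python3 -m crank '[[0.001,0,-0.001,0.039,-0.015,-0.155],[0.001,0,-0.001,0.039,-0.015,-0.155],[0.001,0,-0.001,0.039,-0.015,-0.155],[0.001,0,-0.001,0.039,-0.015,-0.155],[0.001,0,-0.001,0.039,-0.015,-0.155]]' >/dev/null
python3 -m crank '[[0.001,0,-0.001,0.039,-0.014,-0.155],[0,0.007,0.007,0,0,-0.154],[-0.001,0.007,0.007,0,0,-0.154],[-0.002,0.007,0.007,0,0,-0.154],[-0.003,0.006,0.007,0,0,-0.154]]' >/dev/null
python3 -m crank '[[-0.004,0.006,0.007,0,0,-0.154],[-0.005,0.005,0.007,0,0,-0.154],[-0.006,0.004,0.007,0,0,-0.154],[-0.006,0.003,0.007,0,0,-0.154],[-0.007,0.002,0.007,0,0,-0.154]]' >/dev/null
python3 -m crank '[[-0.007,0.001,0.007,0,0,-0.154],[0,0,0,0,0,0]]'
python3 - <<'E'
from h import *
print(bot.get_obs()['joint_positions'])
b=Rt(.095,1.1,-np.pi)
plan([(tcp(handle(0)+[0,0,5],b,-50),b),(tcp(handle(0)+[0,0,5],b),b,2)])
c,o=snap('wrist','w2.png')
for z in(300,180): print(proj(c,L2W(-135,29,z),o))
E
```

```text
time: 5.42
tool_pos: [528.3, 42.9, 312.2]
tcp_rot: [3.078, 0.49, 3.119]
contact_force: [0.1, -0.5, -0.1]
grip_width: 91.9
finger_force: 0.0
[-0.13400691  0.02828888  1.78604648  0.15388024  0.85167264 -1.77140163]
[[.0056,.0077,.0232,.009,.023,-.104]]
-> [534.3  51.9 289.6]
[[0,0,.0345,0,0,0],[-.0001,0,.0345,0,0,0]]
-> [565.4  54.9 228.1]
[344.09480705 307.94004258]
[329.19161071 182.30452637]
```

View pics/w2.png

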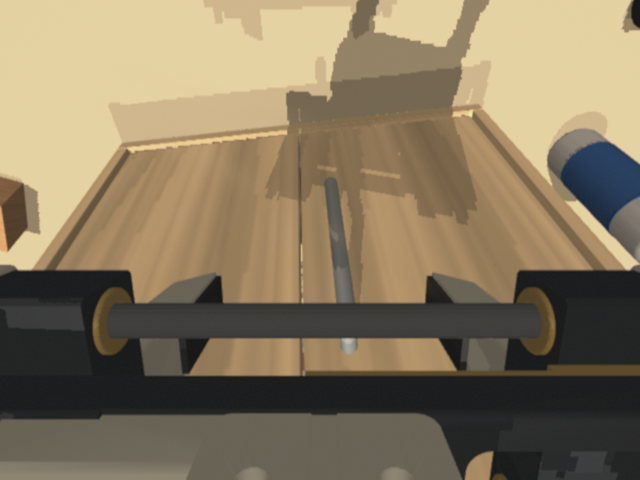

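Bar bottom at (330,182) matches the prediction (329,182). Next: grasp, then swing. The tool moves rigidly with the door, so the rows are identical.

```bash
python3 -m crank '[[0.006,0.008,0.023,0.009,0.023,-0.104],[0,0,0.034,0,0,0],[0,0,0.035,0,0,0],[0,0,0,0,0,0]]' 
python3 -m crank '[[0,0,0,0,0,0],[0,0,0,0,0,0],[0,0,0,0,0,0],[0,0,0,0,0,0]]' 0
python3 - <<'E'
from h import *
P,Q=pose(); print(bot.get_obs()['joint_positions'])
# exact screw row about hinge for 0.1 rad
l=HL+[47,169]; H=L2W(l[0],l[1],0); 
for th in(.1,.08):
  r=R.from_rotvec([0,0,-th]); P1=H+r.apply(P-H)
  print(th,((Q.T@(P1-P))/1000).round(4), (Q.T@[0,0,-th]).round(4))
E
```

```text
time: 5.98
tool_pos: [564.2, 55.7, 226.3]
tcp_rot: [-3.142, 0.468, -3.048]
contact_force: [-0.0, -0.2, 0.0]
grip_width: 91.8
finger_force: 0.0
time: 6.48
tool_pos: [564.1, 56.3, 227.7]
tcp_rot: [-3.139, 0.47, -3.044]
contact_force: [0.0, -0.6, -0.2]
grip_width: 56.3
finger_force: 0.0
[-0.07965416  0.18962845  1.8363951   0.12700408  0.65561327 -1.83004207]
0.1 [ 0.0147  0.0048 -0.0075] [0.0453 0.0002 0.0892]
0.08 [ 0.0118  0.0037 -0.006 ] [0.0362 0.0002 0.0713]
```

```bash
python3 -m crank '[[0,0,0,0,0,0],[0,0,0,0,0,0],[0,0,0,0,0,0],[0,0,0,0,0,0],[0,0,0,0,0,0]]' 0 >/dev/null
python3 -m crank '[[0,0,0,0,0,0],[0,0,0,0,0,0],[0,0,0,0,0,0]]' 0
python3 -m crank '[[0.0147,0.0048,-0.0075,0.045,0,0.089],[0.0147,0.0048,-0.0075,0.045,0,0.089]]'
python3 -m crank '[[0.0147,0.0048,-0.0075,0.045,0,0.089],[0.0147,0.0048,-0.0075,0.045,0,0.089]]'
```

```text
time: 7.48
tool_pos: [564.1, 56.2, 227.3]
tcp_rot: [-3.139, 0.469, -3.044]
contact_force: [-0.2, -0.5, -0.4]
grip_width: 9.2
finger_force: 30.0
time: 7.72
tool_pos: [530.8, 64.2, 227.3]
tcp_rot: [-3.14, 0.47, 3.035]
contact_force: [4.3, 5.2, -5.7]
grip_width: 9.3
finger_force: 30.0
time: 7.98
tool_pos: [499.3, 78.9, 227.3]
tcp_rot: [-3.14, 0.471, 2.836]
contact_force: [6.7, 4.5, -10.9]
grip_width: 9.1
finger_force: 30.0
```

```bash
for i in 1; do python3 -m crank '[[0.0147,0.0048,-0.0075,0.045,0,0.089],[0.0147,0.0048,-0.0075,0.045,0,0.089],[0.0147,0.0048,-0.0075,0.045,0,0.089],[0.0147,0.0048,-0.0075,0.045,0,0.089]]'; done
python3 - <<'E'
from h import *
from fk import *
P,Q=pose(); l=HL+[47,169]; H=L2W(l[0],l[1],0)
Qs=R.from_euler('xyz',[-3.139,.469,-3.044]); print('turned',(R.from_matrix(Q)*Qs.inv()).as_rotvec())
g=P-19*Q[:,2]-H; print('radius',np.hypot(*g[:2]),np.hypot(47,169), 'theta',.095+np.arctan2(-47,-169)*0, np.arctan2(g[1],g[0]))
v=L2W(*HL,0)-H; print('theta',(np.arctan2(v[1],v[0])-np.arctan2(g[1],g[0])))
print(bot.get_obs()['joint_positions'])
E
```

```text
time: 8.48
tool_pos: [448.5, 124.8, 227.4]
tcp_rot: [-3.14, 0.471, 2.438]
contact_force: [4.6, 0.3, -8.9]
grip_width: 9.8
finger_force: 30.0
turned [ 6.19786118e-04 -2.30378316e-03 -8.01037086e-01]
radius 174.6468899420143 175.41379649275024 theta 0.095 -2.557323628189957
theta 0.8102752939101767
[ 0.38230359  0.15412135  1.8832769  -0.52060242  0.94140837 -0.2074667 ]
```

```bash
python3 -m crank '[[0.0147,0.0048,-0.0075,0.045,0,0.089],[0.0147,0.0048,-0.0075,0.045,0,0.089],[0.0147,0.0048,-0.0075,0.045,0,0.089],[0.0147,0.0048,-0.0075,0.045,0,0.089]]'
python3 -m crank '[[0.0147,0.0048,-0.0075,0.045,0,0.089],[0.0147,0.0048,-0.0075,0.045,0,0.089],[0.0118,0.0037,-0.006,0.036,0,0.071],[0,0,0,0,0,0]]'
python3 - <<'E'
from h import *
P,Q=pose(); l=HL+[47,169]; H=L2W(l[0],l[1],0)
g=P-19*Q[:,2]-H; v=L2W(*HL,0)-H; print('theta',(np.arctan2(v[1],v[0])-np.arctan2(g[1],g[0])))
c,o=snap('top','t2.png')
E
```

```text
time: 8.98
tool_pos: [419.4, 186.6, 227.3]
tcp_rot: [-3.14, 0.471, 2.039]
contact_force: [3.1, -3.0, -3.7]
grip_width: 9.6
finger_force: 30.0
time: 9.48
tool_pos: [414.6, 235.3, 227.3]
tcp_rot: [-3.14, 0.47, 1.762]
contact_force: [-5.1, 1.5, 2.8]
grip_width: 9.6
finger_force: 30.0
theta -4.79152279758502
```

View pics/t2.png

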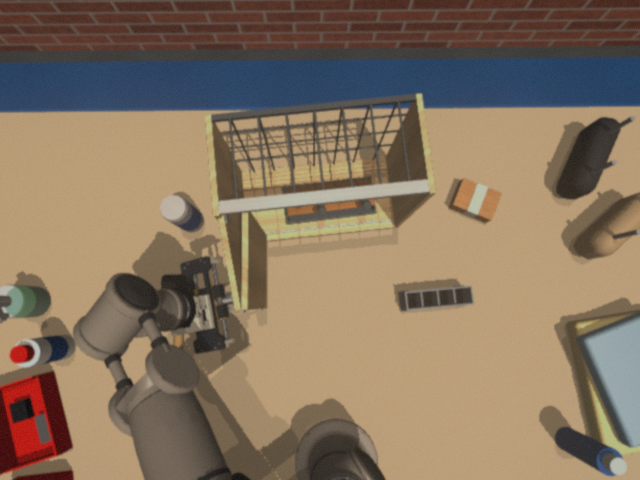

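The door is fully folded (θ≈1.49, both panels standing out at the left, x 220–250 px). Next I release, go over the panels, and look into the cupboard, with an IK check added to the planner.

```bash
cat >> h.py <<'E'
def chk(wps,start=None,j=None):
    "IK continuity check along waypoints"
    from fk import ik; prm=np.load('p.npy')
    j=np.array(bot.get_obs()['joint_positions']) if j is None else j
    p,Q=start or pose()
    for wp in wps:
        P=np.array(wp[0],float); rv=(R.from_matrix(Q).inv()*R.from_matrix(wp[1])).as_rotvec(); w=0;dj=0
        for k in range(1,9):
            j2,e=ik(p+(P-p)*k/8,Q@R.from_rotvec(rv*k/8).as_matrix(),j,prm); w=max(w,e); dj=max(dj,abs(j2-j).max()); j=j2
        p,Q=P,wp[1]; print('chk err %.1f step %.2f'%(w,dj),j.round(2))
    return j
E
python3 - <<'E'
from h import *
P,Q=pose()
w=[(P-100*Q[:,2],Q),((370,330,470),Rt(-.9,1.2,np.pi)),((340,60,470),Rt(-.2,1.2,np.pi)),((400,20,400),Rt(.095,.8,np.pi))]
chk(w)
w2=w[:1]+[((370,330,470),Rt(-.9,1.2,np.pi*.9)),((340,60,470),Rt(-.2,1.2,np.pi*.6)),((400,20,400),Rt(.095,.8,0))]
chk(w2)
E
```

```text
chk err 0.0 step 0.03 [ 0.7   0.39  1.31 -0.41  1.68  0.51]
chk err 0.0 step 0.06 [ 0.8   0.26  1.04 -0.38  1.87  0.03]
chk err 0.0 step 0.25 [ 0.03 -0.3   1.59 -0.08  1.49 -1.35]
chk err 0.0 step 0.18 [-0.45 -0.44  2.03  0.47  0.92 -2.28]
chk err 0.0 step 0.03 [ 0.7   0.39  1.31 -0.41  1.68  0.51]
chk err 0.0 step 0.10 [ 0.8   0.26  1.04 -0.38  1.87 -0.29]
chk err 0.0 step 0.38 [ 0.03 -0.3   1.59 -0.08  1.49 -2.61]
chk err 186.9 step 0.24 [ 0.67 -0.33  2.21 -1.    0.85 -3.11]
```

Run:
```python
from h import *
P,Q=pose(); pi=np.pi
w=[(P-100*Q[:,2],Q),((370,330,470),Rt(-.9,1.2,1.3*pi)),((340,60,450),Rt(-.2,1.1,1.7*pi)),((400,20,370),Rt(.095,.72,2*pi))]
chk(w); plan(w)
```

```text
chk err 0.0 step 0.03 [ 0.7   0.39  1.31 -0.41  1.68  0.51]
chk err 0.0 step 0.06 [ 0.8   0.26  1.04 -0.38  1.87  0.97]
chk err 0.0 step 0.17 [ 0.06 -0.36  1.71 -0.12  1.33  0.89]
chk err 0.0 step 0.12 [-0.51 -0.47  2.17  0.64  0.8   0.67]
[[0,0,-.05,0,0,0],[0,0,-.05,0,0,0]]
-> [406.  279.4 316.5]
[[-.0048,-.0065,-.0406,-.033,.044,.125],[-.0037,-.0046,-.041,-.033,.044,.126],[-.0023,-.0029,-.0412,-.033,.044,.125],[-.0008,-.0013,-.0414,-.033,.044,.126]]
-> [370. 330. 470.]
[[-.0512,.0054,.0177,-.019,.057,.122],[-.0512,.0114,.0149,-.019,.057,.121],[-.0501,.0173,.0124,-.019,.057,.122],[-.0484,.023,.0099,-.019,.057,.121],[-.0457,.0286,.0077,-.019,.058,.122]]
-> [340.  60. 450.]
[[-.0017,.007,.0203,-.002,.085,.139],[-.0024,.0072,.0202,-.002,.085,.139],[-.0031,.0076,.0199,-.001,.086,.138],[-.0038,.008,.0196,-.002,.085,.139],[-.0042,.0085,.0193,-.002,.085,.139]]
-> [400.  20. 370.]
```

```bash
python3 -m crank '[[0,0,0,0,0,0],[0,0,0,0,0,0],[0,0,0,0,0,0],[0,0,0,0,0,0],[0,0,0,0,0,0]]' 50
python3 -m crank '[[0,0,-0.05,0,0,0],[0,0,-0.05,0,0,0],[-0.005,-0.006,-0.041,-0.033,0.044,0.125],[-0.004,-0.005,-0.041,-0.033,0.044,0.126],[-0.002,-0.003,-0.041,-0.033,0.044,0.125]]'
python3 -m crank '[[-0.001,-0.001,-0.041,-0.033,0.044,0.126],[-0.051,0.005,0.018,-0.019,0.057,0.122],[-0.051,0.011,0.015,-0.019,0.057,0.121],[-0.050,0.017,0.012,-0.019,0.057,0.122],[-0.048,0.023,0.010,-0.019,0.057,0.121]]'
python3 -m crank '[[-0.046,0.029,0.008,-0.019,0.058,0.122],[-0.002,0.007,0.020,-0.002,0.085,0.139],[-0.002,0.007,0.020,-0.002,0.085,0.139],[-0.003,0.008,0.020,-0.001,0.086,0.138],[-0.004,0.008,0.020,-0.002,0.085,0.139]]' 
python3 -m crank '[[-0.004,0.008,0.019,-0.002,0.085,0.139],[0,0,0,0,0,0]]'
python3 - <<'E'
from h import *
c,o=snap('wrist','w3.png');snap('side','s3.png');np.save('o3.npy',o,allow_pickle=True);np.save('c3.npy',c,allow_pickle=True)
E
```

```text
time: 10.15
tool_pos: [415.4, 234.2, 227.6]
tcp_rot: [3.141, 0.471, 1.762]
contact_force: [0.2, 0.1, -0.4]
grip_width: 45.9
finger_force: 0.0
time: 10.78
tool_pos: [379.1, 317.0, 433.4]
tcp_rot: [2.893, 0.288, 1.374]
contact_force: [0.2, -0.1, -0.5]
grip_width: 46.1
finger_force: 0.0
time: 11.4
tool_pos: [345.4, 112.8, 453.7]
tcp_rot: [2.746, -0.175, 0.888]
contact_force: [0.7, -1.5, 0.1]
grip_width: 46.0
finger_force: 0.0
time: 12.02
tool_pos: [389.4, 33.0, 385.8]
tcp_rot: [3.0, -0.75, 0.298]
contact_force: [0.2, 1.3, -0.4]
grip_width: 45.9
finger_force: 0.0
time: 12.28
tool_pos: [400.0, 25.7, 368.1]
tcp_rot: [3.133, -0.838, 0.111]
contact_force: [0.3, -0.1, 0.3]
grip_width: 45.8
finger_force: 0.0
```

View pics/w3.png

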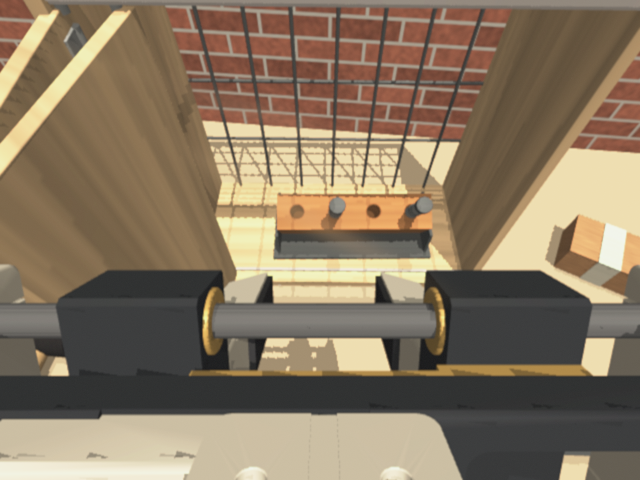

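Two punches, with heads at about (337,205) and (425,205). The sleeves at (297,211) and (374,211) are empty. Next, enlarged crops of both views for triangulation.

Run:
```python
import cv2,numpy as np
w=cv2.imread('pics/w3.png');s=cv2.imread('pics/s3.png')
a=cv2.resize(w[185:265,265:445],None,fx=4.4,fy=4.4,interpolation=cv2.INTER_CUBIC)
b=cv2.resize(s[245:325,265:400],None,fx=3,fy=3,interpolation=cv2.INTER_CUBIC)
im=np.zeros((600,800,3),'uint8');im[:352,:792]=a;im[355:595,:405]=np.clip(b*1.6,0,255)
cv2.imwrite('pics/cr.png',im)
```

```text
(no output)
```

View pics/cr.png

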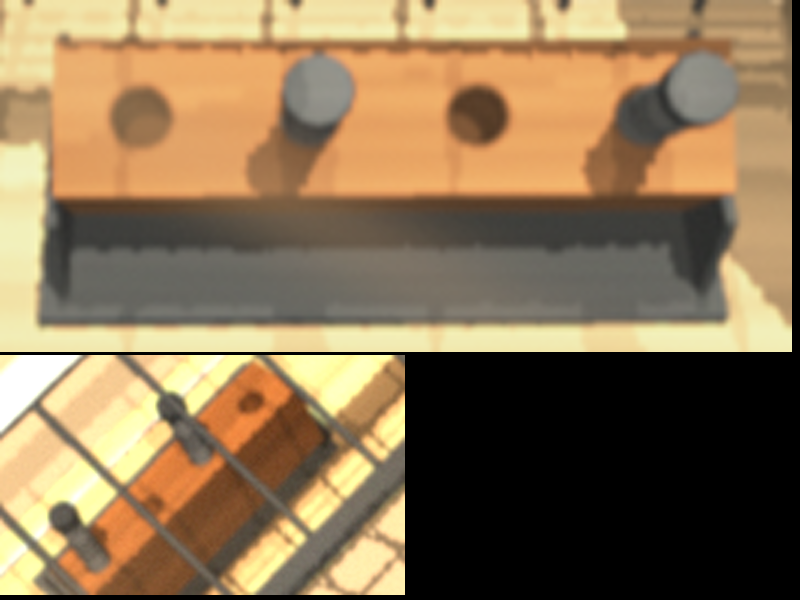

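```bash
cat >> h.py <<'E'
def tri(r1,r2):
    A=[];b=[]
    for p,d in(r1,r2):
        d=d/np.linalg.norm(d);M=np.eye(3)-np.outer(d,d);A.append(M);b.append(M@p)
    X=np.linalg.lstsq(np.vstack(A),np.hstack(b),rcond=None)[0]
    return X,[np.linalg.norm(M@X-q) for M,q in zip(A,b)]
E
python3 - <<'E'
from h import *
np.set_printoptions(precision=1,suppress=True)
c=np.load('c3.npy',allow_pickle=True).item();o=np.load('o3.npy',allow_pickle=True).item();s=bot.capture('side')
W={'h28':(319,90),'h-84':(703,87),'o84':(140,115),'o-28':(478,113)}
S={'h28':(171,52),'h-84':(64,162),'o84':(251,47),'o-28':(154,148)}
X={}
for k in W:
    X[k],e=tri(ray(c,265+W[k][0]/4.4,185+W[k][1]/4.4,o),ray(s,265+S[k][0]/3,245+S[k][1]/3)); print(k,X[k],e)
d=X['o84']-X['o-28'];print(np.linalg.norm(d),np.arctan2(-d[0],d[1]));d=X['h28']-X['h-84'];print(np.linalg.norm(d),np.arctan2(-d[0],d[1]))
E
```

```text
h28 [634.9  30.3 144.9] [np.float64(0.26361899556215435), np.float64(0.2636189955622054)]
h-84 [647.8 -81.7 146.3] [np.float64(1.1567917000950896), np.float64(1.1567917000942882)]
o84 [661.6  90.3  90.6] [np.float64(0.05820889930273161), np.float64(0.05820889930261088)]
o-28 [673.9 -19.6  92.8] [np.float64(2.3029943538005275), np.float64(2.3029943538006283)]
110.60583266258614 0.11115296822340767
112.76283724927762 0.1145347703533971
```

Heads triangulate to z≈145 and 112 mm apart, as they must be, and the rack yaw is ≈0.113. For the −84 punch the 190 mm hand would hit the right wall, so I'll roll the hand about 70° there. I'll take punch +28 first.

```bash
cat >> h.py <<'E'
PS=.113; U=np.array([-.5*np.cos(PS),-.5*np.sin(PS),.866])
HD={'28':np.array([634.9,30.6,145.2]),'-84':np.array([647.6,-80.9,145.8])}
def grasp(k,roll,back=0,g=24): # grasp point g below head top
    Q=Rt(PS,np.pi/3,roll); return HD[k]-U*(g+19)+U*back,Q
E
python3 - <<'E'
from h import *
w=[grasp('28',0,100),grasp('28',0),grasp('28',0,75)]
w=[(P,Q) for P,Q in w]; chk(w); plan(w[:2])
print('--84')
for r in(-1.2,1.2): chk([grasp('-84',r,100),grasp('-84',r),grasp('-84',r,75)])
E
```

```text
chk err 0.0 step 0.10 [-0.15  0.29  1.84  0.26  0.53  1.11]
chk err 0.0 step 0.03 [-0.12  0.49  1.8   0.34  0.36  1.04]
chk err 0.0 step 0.02 [-0.14  0.34  1.83  0.28  0.48  1.1 ]
[[.0007,.0039,.0541,.002,-.064,.001],[.0042,.004,.0539,.002,-.063,0],[.0075,.0042,.0535,.002,-.064,.001],[.011,.0042,.0529,.002,-.064,.001],[.0143,.0043,.0521,.002,-.064,0]]
-> [606.6  27.4 194.6]
[[0,0,.05,0,0,0],[0,0,.05,0,0,0]]
-> [656.3  33.  108. ]
--84
chk err 0.0 step 0.23 [-0.38  0.33  1.77  0.42  0.61 -0.42]
chk err 0.0 step 0.02 [-0.33  0.52  1.74  0.52  0.45 -0.5 ]
chk err 0.0 step 0.02 [-0.37  0.37  1.77  0.44  0.57 -0.43]
chk err 0.0 step 0.18 [-0.38  0.33  1.77  0.42  0.61  1.98]
chk err 0.0 step 0.02 [-0.33  0.52  1.74  0.52  0.45  1.9 ]
chk err 0.0 step 0.02 [-0.37  0.37  1.77  0.44  0.57  1.97]
```

```bash
python3 -m crank '[[0.001,0.004,0.054,0.002,-0.064,0.001],[0.004,0.004,0.054,0.002,-0.063,0],[0.008,0.004,0.053,0.002,-0.064,0.001],[0.011,0.004,0.053,0.002,-0.064,0.001],[0.014,0.004,0.052,0.002,-0.064,0]]'
python3 -m crank '[[0,0,0,0,0,0]]'
python3 - <<'E'
from h import *
plan([grasp('28',0,50),grasp('28',0)])
c,o=snap('wrist','w4.png')
for k in HD: print(k,proj(c,HD[k],o))
E
```

```text
time: 13.05
tool_pos: [608.7, 29.6, 193.5]
tcp_rot: [-3.141, -0.523, 0.115]
contact_force: [0.3, -1.0, 1.1]
grip_width: 45.9
finger_force: 0.0
time: 13.18
tool_pos: [608.2, 29.5, 189.0]
tcp_rot: [-3.138, -0.516, 0.114]
contact_force: [-1.0, 0.1, -0.0]
grip_width: 46.2
finger_force: 0.0
[[.0015,.0021,.0443,-.004,.008,.001]]
-> [631.4  30.2 151.3]
[[0,0,.05,0,0,0]]
-> [656.3  33.  108. ]
28 [325.6913583 258.9059681]
-84 [516.6994235  259.01536342]
```

View pics/w4.png

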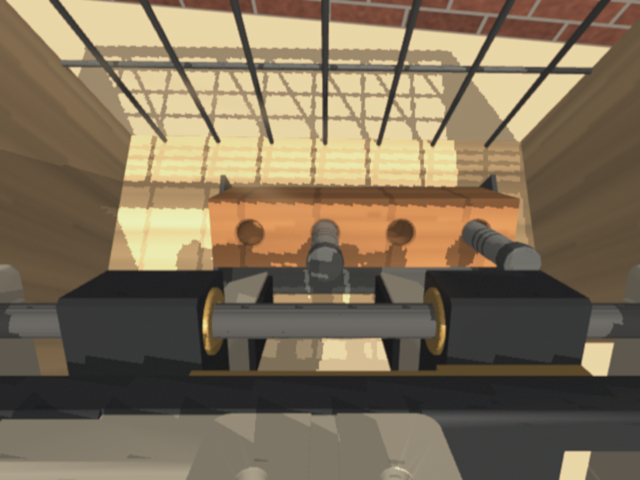

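Heads are at (325,263) and (521,259), against predictions of (326,259) and (517,259). I advance, grip and draw out.

```bash
python3 -m crank '[[0.001,0.002,0.044,-0.004,0.008,0],[0,0,0.025,0,0,0],[0,0,0.025,0,0,0],[0,0,0,0,0,0]]'
python3 -m crank '[[0,0,0,0,0,0],[0,0,0,0,0,0],[0,0,0,0,0,0],[0,0,0,0,0,0],[0,0,0,0,0,0]]' 0
python3 -m crank '[[0,0,0,0,0,0],[0,0,0,0,0,0]]'
python3 - <<'E'
from h import *
P,Q=pose(); print(Q.T@(grasp('28',0)[0]-P), Q.T@U)
E
```

```text
time: 13.72
tool_pos: [654.0, 32.1, 113.8]
tcp_rot: [3.14, -0.532, 0.112]
contact_force: [-0.3, -0.2, 0.6]
grip_width: 46.0
finger_force: 0.0
time: 14.35
tool_pos: [654.2, 31.5, 114.0]
tcp_rot: [3.14, -0.532, 0.11]
contact_force: [-3.3, 0.2, 8.0]
grip_width: 20.9
finger_force: 30.0
time: 14.6
tool_pos: [654.2, 31.5, 114.0]
tcp_rot: [3.14, -0.532, 0.11]
contact_force: [-4.8, 0.9, 6.3]
grip_width: 20.8
finger_force: 30.0
[-1.19812255 -1.34878503  6.35131306] [ 0.00885777  0.00274467 -0.999935  ]
```

```bash
python3 -m crank '[[0,0,-0.010,0,0,0],[0,0,-0.012,0,0,0]]'
python3 -m crank '[[0,0,-0.018,0,0,0],[0,0,-0.018,0,0,0],[0,0,-0.018,0,0,0],[0,0,0,0,0,0]]'
python3 - <<'E'
from h import *
c,o=snap('wrist','w5.png'); c2,_=snap('side','s5.png')
np.set_printoptions(precision=0,suppress=True)
w=c['color'];s=c2['color']
im=np.zeros((600,800,3),'uint8');im[:270,:]=cv2.resize(w[150:312],(800,270))[:270] if 0 else cv2.resize(w[150:312,80:560],(800,270))
im[275:595,:640]=np.clip(1.5*cv2.resize(s[220:330,200:420],(640,320)),0,255); cv2.imwrite('pics/c5.png',im)
E
```

```text
time: 14.85
tool_pos: [642.3, 30.1, 131.8]
tcp_rot: [3.141, -0.53, 0.109]
contact_force: [0.9, 0.0, -2.4]
grip_width: 21.0
finger_force: 30.0
time: 15.35
tool_pos: [615.7, 27.0, 180.3]
tcp_rot: [3.14, -0.533, 0.11]
contact_force: [0.1, -0.5, -2.9]
grip_width: 20.7
finger_force: 30.0
```

View pics/c5.png

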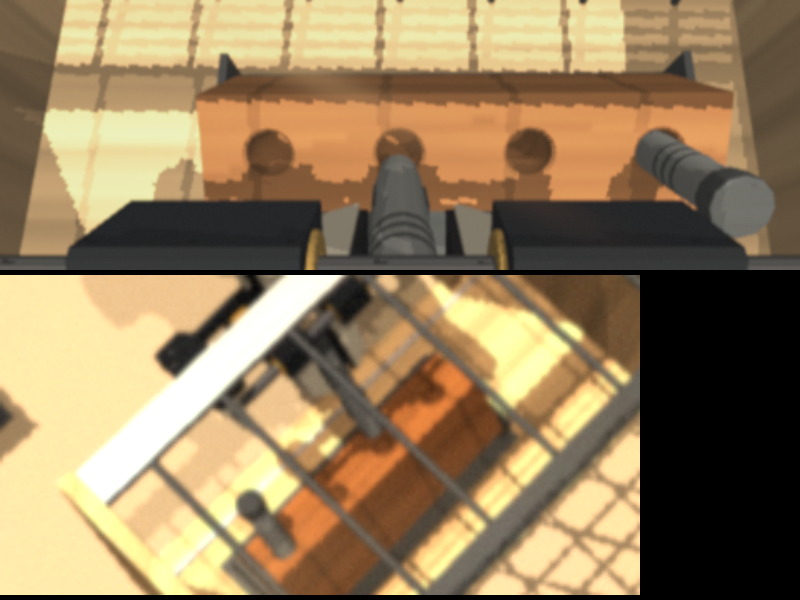

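Drawn clear of the sleeve, with the tip just above its hole at crop (395,160), and the rack has not moved. Now I measure the caddy from the fixed cameras.

Run:
```python
from h import *
t,_=snap('top','t6.png');s,_=snap('side','s6.png')
a=cv2.resize(t['color'][270:330,380:500],(720,360),interpolation=cv2.INTER_CUBIC) # x6
b=cv2.resize(s['color'][235:330,110:230],(285,226)) if 0 else None
cv2.imwrite('pics/c6.png',a)
for nm,c,(x0,x1,y0,y1) in (('top',t,(380,500,275,325)),('side',s,(110,225,235,330))):
    g=cv2.cvtColor(c['color'],cv2.COLOR_BGR2HSV); m=((g[...,1]<75)).astype('uint8')*255
    M=np.zeros_like(m);M[y0:y1,x0:x1]=m[y0:y1,x0:x1]
    k=max(cv2.findContours(M,0,2)[0],key=cv2.contourArea); r=cv2.minAreaRect(k); B=cv2.boxPoints(r); print(nm,cv2.contourArea(k),r); print(B.round(1).tolist()); print(np.array([onz(c,*q,80) for q in B]).round(1).tolist())
```

```text
top 1450.0 ((435.7728271484375, 297.63720703125), (21.095014572143555, 75.07681274414062), 84.50768280029297)
[[397.3999938964844, 290.70001220703125], [472.1000061035156, 283.5], [474.1000061035156, 304.5], [399.3999938964844, 311.70001220703125]]
[[436.2, -160.9, 80.0], [452.4, -352.1, 80.0], [399.3, -354.4, 80.0], [383.4, -164.3, 80.0]]
side 2221.0 ((163.97903442382812, 282.84814453125), (30.56317138671875, 78.23628234863281), 48.447391510009766)
[[124.5999984741211, 297.3999938964844], [183.10000610351562, 245.5], [203.39999389648438, 268.29998779296875], [144.8000030517578, 320.20001220703125]]
[[400.5, -354.1, 80.0], [386.1, -180.2, 80.0], [460.2, -176.6, 80.0], [472.4, -348.6, 80.0]]
```

View pics/c6.png

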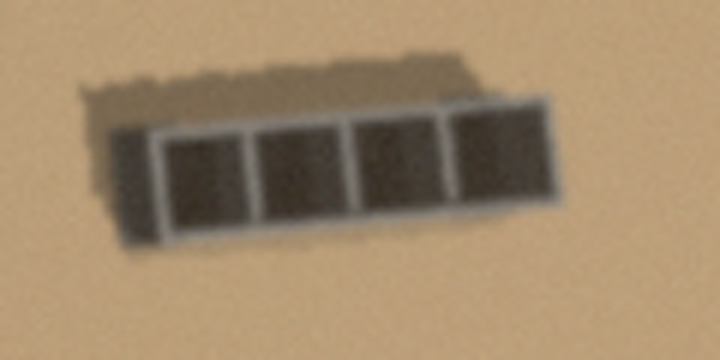

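```bash
cat > cad.py <<'E'
from h import *
def caddy(c,pts):
    X=np.array([onz(c,*q,80) for q in pts]); ctr=X.mean(0)
    row=(X[0]+X[3]-X[1]-X[2])/2; wid=(X[0]+X[1]-X[2]-X[3])/2
    return ctr,np.linalg.norm(row),np.linalg.norm(wid),row/np.linalg.norm(row)
E
python3 - <<'E'
from cad import *
np.set_printoptions(precision=3,suppress=True)
c=bot.capture('top')
ctr,l,w,r=caddy(c,[(380+x/6,270+y/6) for x,y in((153,133),(547,99),(560,202),(165,241))])
print(ctr,l,w,r)
ang=np.arctan2(-r[0],r[1]);print('yaw rel y',ang)
# separators check
for x,y in((251,180),(348,172),(447,160)): print((onz(c,380+x/6,270+y/6,80)-ctr)@r)
wells=[ctr+r*k for k in(63,21,-21,-63)]; print(wells)
Qd=Rt(0+ang,np.pi/2,-np.pi/2)   # closing along caddy width
print(Qd)
P,Q=pose(); 
w=[(P+[-130,-20,20],Q),((470,-130,330),Rt(-.3,1.3,-.8)),(wells[0]*[1,1,0]+[0,0,250],Qd),(wells[0]*[1,1,0]+[0,0,112],Qd)]
chk(w); plan(w)
E
```

```text
[ 416.465 -267.      80.   ] 168.23942936855636 44.47476913909594 [-0.08   0.997  0.   ]
yaw rel y 0.08023555697028016
45.0276502176467
3.740575800559911
-38.646733212342845
[array([ 411.415, -204.203,   80.   ]), array([ 414.781, -246.068,   80.   ]), array([ 418.148, -287.933,   80.   ]), array([ 421.514, -329.798,   80.   ])]
[[-0.08   0.997  0.   ]
 [ 0.997  0.08   0.   ]
 [ 0.     0.    -1.   ]]
chk err 0.0 step 0.04 [-0.27  0.06  2.12  0.4   0.49  0.88]
chk err 0.0 step 0.10 [-0.45  0.05  1.64  0.04  1.18  0.61]
chk err 0.0 step 0.19 [-0.63  0.2   1.65  0.    1.29 -0.71]
chk err 0.0 step 0.05 [-0.63  0.36  1.86  0.    0.92 -0.71]
[[-.0344,.0019,-.0279,0,0,0],[-.0345,.0019,-.0279,0,0,0],[-.0344,.0019,-.0278,0,0,0]]
-> [485.6   7.3 197.5]
[[.0102,.0337,-.0324,-.012,-.074,-.104],[.0041,.0349,-.0326,-.012,-.075,-.104],[-.0019,.0353,-.0322,-.012,-.074,-.104],[-.0079,.0353,-.0314,-.012,-.074,-.104]]
-> [ 470. -130.  330.]
[[-.0144,.0032,.0097,.04,-.008,-.163],[-.0148,.0012,.0098,.04,-.008,-.164],[-.0146,-.0008,.0098,.041,-.008,-.163],[-.0144,-.0027,.01,.04,-.008,-.164],[-.0136,-.0047,.0103,.04,-.008,-.163]]
[[-.0126,-.0063,.0107,.04,-.008,-.163],[-.0114,-.0079,.011,.04,-.008,-.164]]
-> [ 411.4 -204.2  250. ]
[[0,0,.046,0,0,0],[.0001,0,.046,0,0,0],[0,-.0001,.046,0,0,0]]
-> [ 411.4 -204.2  112. ]
```

```bash
python3 -m crank '[[-0.034,0.002,-0.028,0,0,0],[-0.035,0.002,-0.028,0,0,0],[-0.034,0.002,-0.028,0,0,0],[0.010,0.034,-0.032,-0.012,-0.074,-0.104],[0.004,0.035,-0.033,-0.012,-0.075,-0.104]]'
python3 -m crank '[[-0.002,0.035,-0.032,-0.012,-0.074,-0.104],[-0.008,0.035,-0.031,-0.012,-0.074,-0.104],[-0.014,0.003,0.010,0.04,-0.008,-0.163],[-0.015,0.001,0.010,0.04,-0.008,-0.164],[-0.015,-0.001,0.010,0.041,-0.008,-0.163]]'
python3 -m crank '[[-0.014,-0.003,0.010,0.04,-0.008,-0.164],[-0.014,-0.005,0.010,0.04,-0.008,-0.163],[-0.013,-0.006,0.011,0.04,-0.008,-0.163],[-0.011,-0.008,0.011,0.04,-0.008,-0.164],[0,0,0,0,0,0]]'
python3 - <<'E'
from h import *
c,o=snap('wrist','w7.png'); ctr=np.array([416.2,-263.6,80]);r=np.array([-.08,.997,0]);q=np.array([.997,.08,0])
for a,b in((86,24),(-86,24),(-86,-24),(86,-24),(63,0),(21,0)): print(proj(c,ctr+a*r+b*q,o).round(1))
P,Q=pose(); print('tip',proj(c,P+Q[:,2]*93,o).round(1), (P+Q[:,2]*93).round(1))
E
```

```text
time: 16.23
tool_pos: [476.5, -63.0, 265.0]
tcp_rot: [3.019, -0.365, 0.332]
contact_force: [3.1, -0.1, -3.1]
grip_width: 20.9
finger_force: 30.0
time: 16.85
tool_pos: [444.3, -162.3, 294.4]
tcp_rot: [3.002, -0.08, 1.007]
contact_force: [-0.4, -0.3, -1.9]
grip_width: 20.8
finger_force: 30.0
time: 17.48
tool_pos: [410.6, -204.2, 248.1]
tcp_rot: [3.141, -0.001, 1.649]
contact_force: [0.1, 1.6, -2.2]
grip_width: 20.9
finger_force: 30.0
[352.1 190.6]
[349.1 364.8]
[300.5 364.8]
[297.3 190.7]
[324.7 216.5]
[324.7 261.5]
tip [324.5 241.1] [ 411.2 -203.9  155.9]
```

View pics/w7.png

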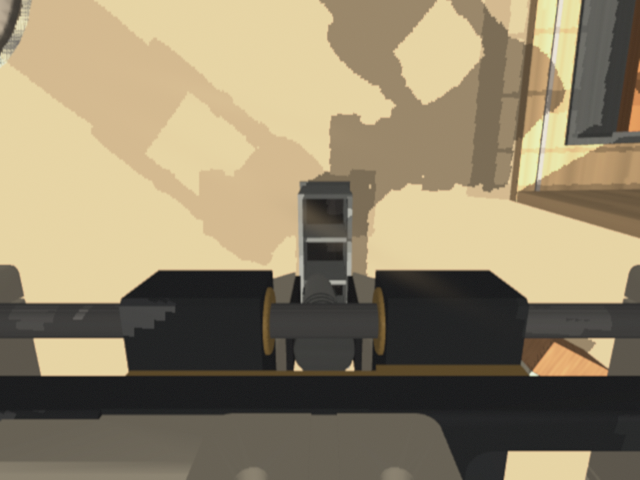

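Run:
```python
from h import *
c,o=snap('wrist','w8.png'); g=cv2.cvtColor(c['color'],cv2.COLOR_BGR2GRAY)
print(g[225:305:3,300:346:3])
P,Q=pose()
for t in (0,.1,.2,.3,.4): # tilt about head pivot 31 behind TCP toward -x
    e=P-31*Q[:,2]+124*(np.cos(t)*Q[:,2]-np.sin(t)*Q[:,0]); print(t,proj(c,e,o).round(1),e.round(1))
w5=cv2.cvtColor(cv2.imread('pics/w5.png'),cv2.COLOR_BGR2GRAY)
print(w5[225:305:3,300:346:3])
```

```text
[[164  78  81  84  85  85  85  86  84  82  81  80  77  77  75  72]
 [163  73  77  79  81  83  84  84  84  84  83  82  82  79  78  73]
 [163  73  73  75  76  79  81  81  83  83  83  83  82  82  80  83]
 [164  73  69  71  73  74  76  78  79  81  81  82  82  82  81  85]
 [164  78 105 112 112 113 113 113 113 114 115 114 115 115 115 110]
 [164  88 144 157 157 157 157 155 155 156 155 154 153 153 152 145]
 [161  73  50  46  47  48  49  50  51  63  65  65  61  62  77  89]
 [161  79  49  34  35  35  35  37  37  49  54  56  54  56  75  92]
 [161  79  48  32  34  35  34  34  37  46  53  51  50  52  71  88]
 [163  79  51  35  33  31  33  34  33  34  38  39  35  38  59  89]
 [175  82  49  33  33  33  31  34  34  33  35  36  33  34  58  88]
 [180  97  54  34  34  30  31  35  31  32  32  34  32  29  55  89]
 [182  98  61  62  64  64  63  64  63  63  64  64  63  65  65  88]
 [182  98  64  66  65  66  66  65  67  66  66  67  66  66  65  89]
 [183  99  65  66  65  66  65  65  65  65  66  66  66  66  66  92]
 [180 110  65  66  66  67  66  65  65  66  66  67  65  66  66  95]
 [181 111  65  66  65  66  6
[... 2022 characters left out ...]
  90  90  83  62 107 107 114]
 [ 67  70  78  78  93  91  88  86  87  90  90  84  74 107 108 109]
 [ 39  68  77  79  70  65  73  81  70  65  69  84  78 103 103 104]
 [ 38  68  73  62  90  90  84  83  82  87  87  66  78  99 100 100]
 [ 39  70  62  84  70  65  72  79  76  63  65  81  67 100 100 101]
 [ 40  69  75  66  89  89  88  85  87  88  89  72  72  88 102 103]
 [ 38  63  86  92  72  69  68  72  72  62  63  83  75  75 101 101]
 [ 36  57  75  73 101 106 107 108 102  90  87  71  68  71 102 104]
 [ 33  65  55  82 103 104 106 109 111  94  90  90  77  67 106 109]
 [ 36  56  77  85  92  93  98 107 111 105  89  90  87  74 109 120]
 [ 47  56  61  66  67  66  65  66  70  67  64  66  64  62  66  75]]
```

The punch has swung about 0.27 rad about the grip line in transit: its tip outline is at row 277 instead of 229. I tilt the tool by the same angle so the punch hangs vertical, then lower it.

```bash
cat >> h.py <<'E'
WC=np.array([416.2,-263.6]); WR=np.array([-.08,.997])
def place(k,tilt,tipz,piv=31,ang=.08):
    "tool pose holding a punch (tilted 'tilt' toward -tool x) vertical over well k with tip at tipz"
    Q=Rt(ang,np.pi/2,-np.pi/2)@R.from_rotvec([0,tilt,0]).as_matrix()
    xy=WC+k*WR; return np.r_[xy,tipz+130-6]+piv*Q[:,2],Q
E
python3 - <<'E'
from h import *
w=[place(63,.27,150)+(2,),place(63,.27,95),place(63,.27,20),place(63,.27,6)]
chk(w); plan(w)
E
```

```text
chk err 0.0 step 0.03 [-0.74  0.29  1.58  0.18  1.47 -0.86]
chk err 0.0 step 0.02 [-0.74  0.35  1.66  0.19  1.34 -0.88]
chk err 0.0 step 0.02 [-0.74  0.44  1.76  0.2   1.15 -0.92]
chk err 0.0 step 0.00 [-0.74  0.46  1.77  0.2   1.12 -0.93]
[[.0057,.0001,.0026,.001,.135,-.001],[.0053,.0001,.0033,.002,.135,-.002]]
-> [ 410.5 -192.5  244.1]
[[-.0073,0,.0265,0,0,0],[-.0074,0,.0266,0,0,0]]
-> [ 410.5 -192.5  189.1]
[[-.01,0,.0361,0,0,0],[-.01,0,.0361,0,0,0]]
-> [ 410.5 -192.5  114.1]
[[-.0037,0,.0135,0,0,0]]
-> [ 410.5 -192.5  100.1]
```

```bash
python3 -m crank '[[0.006,0,0.003,0.001,0.135,-0.001],[0.005,0,0.003,0.002,0.135,-0.002],[-0.007,0,0.026,0,0,0],[-0.007,0,0.026,0,0,0],[0,0,0,0,0,0]]'
python3 - <<'E'
from h import *
c,o=snap('wrist','w9.png');t,_=snap('top','t9.png');s,_=snap('side','s9.png')
P,Q=pose()
v=np.cos(.27)*Q[:,2]-np.sin(.27)*Q[:,0]; e=P-31*Q[:,2]+124*v; print('tip',e,v,proj(c,e,o),proj(s,e),'well',proj(s,[411.2,-200.8,80]))
for a,b in((86,24),(42,24),(42,-24),(86,-24)): print(proj(c,np.r_[WC+a*WR+b*np.array([.997,.08]),80],o).round(1))
im=np.zeros((600,800,3),'uint8')
im[:,:400]=cv2.resize(c['color'][170:320,270:370],(400,600),interpolation=cv2.INTER_CUBIC)
im[:400,400:]=cv2.resize(s['color'][230:330,110:210],(400,400),interpolation=cv2.INTER_CUBIC)
cv2.imwrite('pics/c9.png',im)
E
```

```text
time: 18.2
tool_pos: [409.3, -191.8, 189.4]
tcp_rot: [-3.139, -0.271, 1.652]
contact_force: [0.8, 0.9, -2.6]
grip_width: 21.1
finger_force: 30.0
tip [ 411.22546753 -201.27409677   97.42264565] [ 0.00100971 -0.00246876 -0.99999644] [325.81128278 290.81267985] [180.470332   257.19256499] well [182.30349629 258.96627881]
[357.7 256.9]
[357.7 315.7]
[293.6 315.5]
[293.9 256.8]
```

View pics/c9.png

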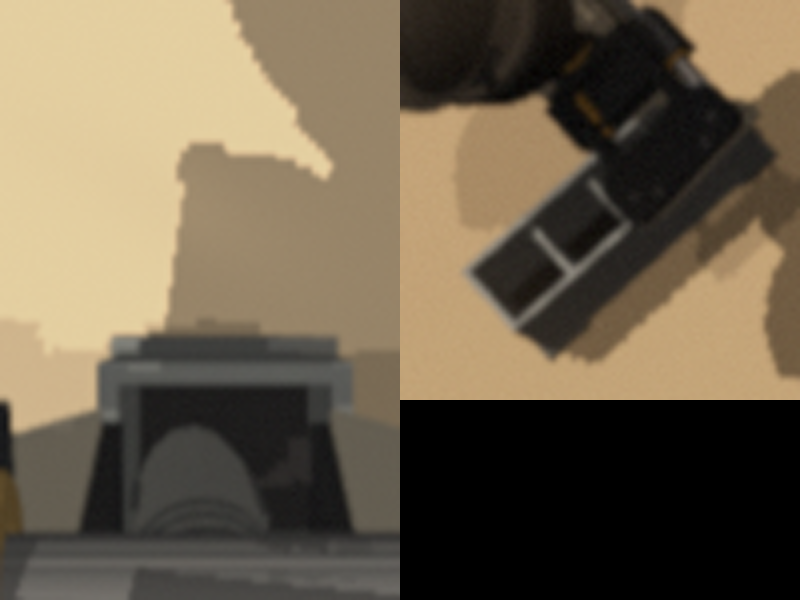

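The tip is inside the well opening but about 4 mm towards −x (crop x 197 against the well centre near 218). I shift 3.5 mm and lower.

```bash
python3 -m crank '[[0,0.0035,0,0,0,0],[-0.010,0,0.036,0,0,0]]'
python3 -m crank '[[-0.010,0,0.036,0,0,0],[-0.003,0,0.010,0,0,0],[0,0,0,0,0,0]]'
```

```text
time: 18.6
tool_pos: [415.5, -193.8, 155.1]
tcp_rot: [3.136, -0.263, 1.656]
contact_force: [-0.6, -0.4, -3.2]
grip_width: 20.7
finger_force: 30.0
time: 18.98
tool_pos: [413.5, -192.7, 105.5]
tcp_rot: [-3.141, -0.269, 1.654]
contact_force: [0.3, -0.1, -2.4]
grip_width: 21.2
finger_force: 30.0
```

```bash
python3 -m crank '[[-0.0011,0,0.004,0,0,0],[0,0,0,0,0,0]]' | sed -n 2,4p
python3 -m crank '[[-0.0008,0,0.003,0,0,0],[0,0,0,0,0,0]]' | sed -n 2,4p
```

```text
tool_pos: [413.5, -192.8, 101.6]
tcp_rot: [3.142, -0.268, 1.655]
contact_force: [0.2, -0.7, -2.7]
tool_pos: [413.1, -192.5, 97.8]
tcp_rot: [-3.141, -0.269, 1.654]
contact_force: [0.1, 0.4, -2.8]
```

```bash
python3 -m crank '[[-0.0005,0,0.002,0,0,0],[0,0,0,0,0,0]]' | sed -n 2,4p
python3 -m crank '[[0,0,0,0,0,0],[0,0,0,0,0,0],[0,0,0,0,0,0],[0,0,0,0,0,0]]' 48 
python3 -m crank '[[0,0,-0.025,0,0,0],[0,0,-0.035,0,0,0],[0,0,-0.05,0,0,0]]'
python3 - <<'E'
from h import *
c,o=snap('wrist','w10.png')
print([proj(c,np.r_[WC+63*WR,z],o).round(0) for z in(134,80)])
E
```

```text
tool_pos: [413.0, -192.4, 95.6]
tcp_rot: [-3.14, -0.27, 1.654]
contact_force: [-0.0, 0.9, -2.1]
time: 20.23
tool_pos: [413.2, -192.5, 95.8]
tcp_rot: [-3.141, -0.269, 1.654]
contact_force: [0.4, -0.7, 0.3]
grip_width: 43.6
finger_force: 0.0
time: 20.6
tool_pos: [415.1, -221.2, 202.2]
tcp_rot: [-3.139, -0.271, 1.654]
contact_force: [1.1, -0.6, 0.1]
grip_width: 44.3
finger_force: 0.0
[array([321., 248.]), array([321., 248.])]
```

Run:
```python
from h import *
c=bot.capture('wrist')
o={'tool_pos':[615.7,27,180.3],'tcp_rot':[3.14,-.533,.11]}
print('seen 525.2,273 pred',proj(c,HD['-84'],o),'if y-3',proj(c,HD['-84']-[0,3,0],o),'z+3',proj(c,HD['-84']+[0,0,3],o))
HD['-84']=np.array([647.7,-82.,145.8])
r=-1.2
w=[((440,-190,320),Rt(.0,1.3,-1.4)),((545,-100,300),Rt(PS,1.1,r)),grasp('-84',r,110),grasp('-84',r,50),grasp('-84',r)]
chk(w); plan(w[:3],vmax=.05,wmax=.13)
s,_=snap('side','s10.png')
```

```text
seen 525.2,273 pred [520.75739906 266.15263653] if y-3 [526.15294243 266.7266644 ] z+3 [523.50027594 265.00207216]
chk err 0.0 step 0.05 [-0.68  0.05  1.67  0.18  1.22 -0.56]
chk err 0.0 step 0.04 [-0.47  0.11  1.72  0.31  0.93 -0.35]
chk err 0.0 step 0.04 [-0.39  0.31  1.77  0.42  0.63 -0.41]
chk err 0.0 step 0.01 [-0.36  0.42  1.76  0.47  0.53 -0.46]
chk err 0.0 step 0.01 [-0.34  0.52  1.74  0.52  0.45 -0.5 ]
[[.0151,.0064,-.0254,-.074,-.062,.054],[.014,.0076,-.0258,-.075,-.062,.054],[.0128,.0088,-.026,-.074,-.062,.054],[.0116,.01,-.026,-.074,-.062,.054]]
-> [ 440. -190.  320.]
[[.035,.0264,.0158,-.061,.031,.031],[.0353,.0242,.0184,-.06,.031,.032],[.0353,.022,.0209,-.061,.031,.031]]
-> [ 545. -100.  300.]
[[.0043,.0052,.0392,-.016,.006,0],[.0041,.0046,.0394,-.017,.007,0],[.0038,.0039,.0394,-.016,.006,0]]
-> [614.4 -85.8 203.8]
```

```bash
python3 -m crank '[[0.015,0.006,-0.025,-0.074,-0.062,0.054],[0.014,0.008,-0.026,-0.075,-0.062,0.054],[0.013,0.009,-0.026,-0.074,-0.062,0.054],[0.012,0.010,-0.026,-0.074,-0.062,0.054],[0.035,0.026,0.016,-0.061,0.031,0.031]]'
python3 -m crank '[[0.035,0.024,0.018,-0.060,0.031,0.032],[0.035,0.022,0.021,-0.061,0.031,0.031],[0.004,0.005,0.039,-0.016,0.006,0],[0.004,0.005,0.039,-0.017,0.007,0],[0.004,0.004,0.039,-0.016,0.006,0]]'
python3 -m crank '[[0,0,0,0,0,0]]'
python3 - <<'E'
from h import *
HD['-84']=np.array([646.2,-82.8,145])
c,o=snap('wrist','w11.png');s,_=snap('side','s11.png')
P,Q=pose();print(P,Q.T@U)
for g in(0,12,68): print('84 -',g,proj(c,HD['-84']-U*g,o).round(1))
print('h28 placed in side',proj(s,[411.2,-200.8,134]).round(1),'rim',[proj(s,np.r_[WC+k*WR,80]).round(0) for k in(86,-86)])
im=np.zeros((600,800,3),'uint8')
im[:480,:]=cv2.resize(c['color'][100:340,140:540],(800,480),interpolation=cv2.INTER_CUBIC)
im[480:,:160]=cv2.resize(s['color'][230:330,110:243],(160,120),interpolation=cv2.INTER_CUBIC)
im[480:,200:500]=cv2.resize(s['color'][235:285,160:285],(300,120),interpolation=cv2.INTER_CUBIC)
cv2.imwrite('pics/c11.png',im)
E
```

```text
time: 21.38
tool_pos: [474.1, -157.2, 310.7]
tcp_rot: [2.817, -0.088, 1.384]
contact_force: [0.9, 0.0, -0.0]
grip_width: 43.8
finger_force: 0.0
time: 22.0
tool_pos: [611.4, -82.5, 197.3]
tcp_rot: [2.658, -0.187, 1.358]
contact_force: [0.3, -1.0, 1.0]
grip_width: 44.1
finger_force: 0.0
time: 22.12
tool_pos: [609.9, -81.9, 195.4]
tcp_rot: [2.665, -0.188, 1.358]
contact_force: [0.8, 0.1, 0.7]
grip_width: 43.7
finger_force: 0.0
[611.008032   -83.04706601 199.39259487] [ 0.00401105 -0.01005501 -0.9999194 ]
84 - 0 [335.4 258.8]
84 - 12 [335.2 253.4]
84 - 68 [334.3 233.9]
h28 placed in side [177.  252.9] rim [array([190., 252.]), array([132., 304.])]
```

View pics/c11.png

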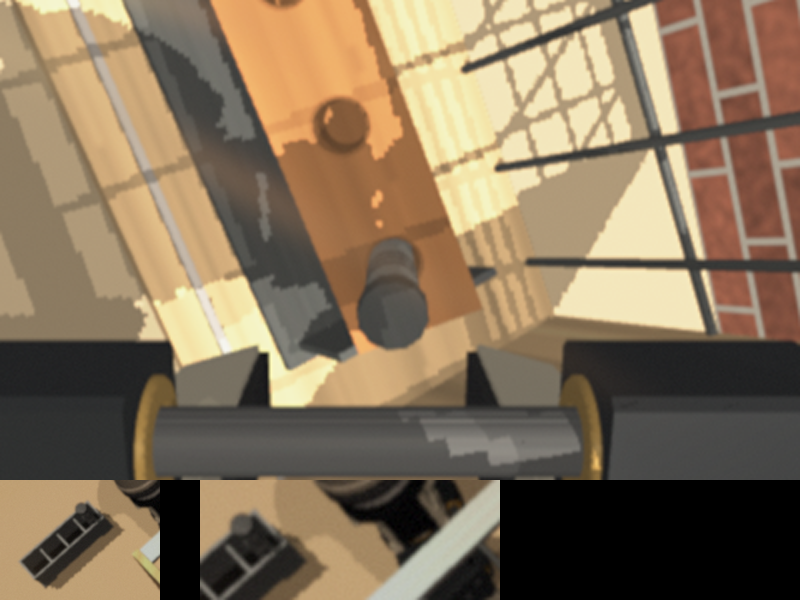

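The first punch stands in the end well. The second head is at (336.5,257.5), against a prediction of (335.4,258.8), so about 1 mm off. I advance and close gently.

Run:
```python
from h import *
HD['-84']=np.array([646.2,-82.8,145])
P,Q=grasp('-84',-1.2); P=P+Q[:,1]*1.3+Q[:,0]*.7
Pb,_=grasp('-84',-1.2,50); Pb=Pb+Q[:,1]*1.3+Q[:,0]*.7
plan([(Pb,Q),(P,Q,2)]);
```

```text
[[-.0009,.0031,.0288,-.005,-.002,-.002],[-.0009,.0029,.0288,-.005,-.002,-.001]]
-> [644.  -82.9 151.8]
[[0,0,.025,0,0,0],[0,0,.025,0,0,0]]
-> [668.8 -80.1 108.5]
```

```bash
python3 -m crank '[[-0.001,0.003,0.029,-0.005,-0.002,-0.002],[-0.001,0.003,0.029,-0.005,-0.002,-0.001],[0,0,0.025,0,0,0],[0,0,0.025,0,0,0],[0,0,0,0,0,0]]'
python3 -m crank '[[0,0,0,0,0,0],[0,0,0,0,0,0],[0,0,0,0,0,0],[0,0,0,0,0,0]]' 28
for i in 1 2; do python3 -m crank '[[0,0,0,0,0,0],[0,0,0,0,0,0]]' 25.5 | sed -n 4,6p;done
python3 - <<'E'
from h import *
HD['-84']=np.array([646.2,-82.8,145])
P,Q=pose(); print(Q.T@(grasp('-84',-1.2)[0]-P),Q[:,1])
E
```

```text
time: 22.85
tool_pos: [669.5, -80.6, 108.6]
tcp_rot: [2.647, -0.182, 1.359]
contact_force: [-0.6, -0.1, -0.2]
grip_width: 44.3
finger_force: 0.0
time: 23.35
tool_pos: [669.6, -80.6, 109.0]
tcp_rot: [2.646, -0.182, 1.359]
contact_force: [-1.1, -1.3, 1.0]
grip_width: 25.9
finger_force: 0.3
contact_force: [-0.9, -0.0, -0.3]
grip_width: 23.2
finger_force: 0.3
contact_force: [-1.7, -0.9, 0.5]
grip_width: 23.5
finger_force: 0.3
[-0.45414453 -2.19313481 -0.41947702] [ 0.84203735 -0.26930795  0.46738242]
```

```bash
python3 -m crank '[[0,0,0,0,0,0],[0,0,0,0,0,0]]' 22 | sed -n 4,6p
python3 -m crank '[[0,0,0,0,0,0],[0,0,0,0,0,0],[0,0,0,0,0,0]]' 0
```

```text
contact_force: [-1.6, -0.2, -0.4]
grip_width: 20.8
finger_force: 29.8
time: 24.48
tool_pos: [669.7, -80.5, 108.5]
tcp_rot: [2.646, -0.182, 1.359]
contact_force: [-0.1, 0.2, 0.3]
grip_width: 20.9
finger_force: 30.0
```

```bash
python3 -m crank '[[0,0,-0.010,0,0,0],[0,0,-0.012,0,0,0]]' | sed -n 2,5p
python3 -m crank '[[0,0,-0.015,0,0,0],[0,0,-0.015,0,0,0],[0,0,-0.015,0,0,0],[0,0,-0.006,0,0,0],[0,0,0,0,0,0]]'
python3 - <<'E'
from h import *
c,o=snap('wrist','w12.png');t,_=snap('top','t12.png');s,_=snap('side','s12.png')
P,Q=pose()
# tip at 87 beyond TCP (g=24): outline check
e=P+Q[:,2]*87; print('tip px',proj(c,e,o)); g=cv2.cvtColor(c['color'],cv2.COLOR_BGR2GRAY); print(g[216:290:4,296:352:4])
w=[(P+[-150,15,10],Q),((480,-140,300),Rt(-.2,1.3,-1.4)),place(-63,0,150),]
chk(w); plan(w,vmax=.035,wmax=.1)
E
```

```text
tool_pos: [658.3, -81.7, 128.0]
tcp_rot: [2.647, -0.182, 1.359]
contact_force: [0.2, 0.4, -1.8]
grip_width: 20.8
time: 25.35
tool_pos: [633.3, -84.7, 172.4]
tcp_rot: [2.645, -0.182, 1.359]
contact_force: [-0.2, 0.1, -2.2]
grip_width: 20.6
finger_force: 30.0
tip px [320.80474789 243.47322039]
[[120 120 117 116 119 122 173 184 188 181 115  98  98  98]
 [118 119 118 116 118 121 142 184 176 175 130 100  99 103]
 [116 118 117 116 110 101 118 125 151 177 173 118 119 118]
 [112 110 101  94  95 105 105 104 102 136 135 121 119 118]
 [ 96  98  99  82  81  83  95  91  89  88 125 123 122 119]
 [ 97 103 112  88  81  80  83  86  83  87 110 124 122 120]
 [106 101  94  85  89  81  90  91  84  81 130 124 121 120]
 [ 99  96  96  80  86  75  80  96  99  77 117 125 122 120]
 [101  96  95  88  52  54  69  92  98 102 152 124 121 118]
 [102  99  96  83  53  53  64  95  98  87 126 125 122 119]
 [103  99  95  83  53  67  79  96  96  86 121 124 122 120]
 [103 119 113  85  86  89  93  96  89  87 109 124 123 120]
 [122 122 109  87  88  88  88  88  92  86  92 125 124 122]
 [125 123 100  86  89  88  89  88  86  9
[... 394 characters left out ...]
13 [-0.49  0.09  1.68  0.08  1.11 -0.14]
chk err 0.0 step 0.11 [-0.8   0.34  1.47  0.    1.32 -0.88]
[[-.003,-.0251,-.0165,0,0,0],[-.0029,-.0252,-.0165,0,0,0],[-.003,-.0251,-.0165,0,0,0],[-.003,-.0252,-.0165,0,0,0],[-.0029,-.0251,-.0164,0,0,0]]
-> [483.3 -69.5 181.2]
[[-.0117,.0179,-.0271,.052,-.046,.023],[-.0126,.0168,-.0275,.053,-.046,.022],[-.0135,.0156,-.0277,.052,-.046,.023],[-.0144,.0145,-.0279,.052,-.046,.022]]
-> [ 480. -140.  300.]
[[-.0329,-.0003,.0083,.045,.003,-.075],[-.0329,-.0023,.0082,.046,.002,-.074],[-.0326,-.0044,.0083,.045,.003,-.075],[-.0322,-.0065,.0084,.046,.002,-.075],[-.0317,-.0085,.0088,.045,.003,-.074]]
[[-.031,-.0103,.009,.046,.003,-.075]]
-> [ 421.2 -326.4  243. ]
```

```bash
python3 -m crank '[[-0.003,-0.025,-0.017,0,0,0],[-0.003,-0.025,-0.016,0,0,0],[-0.003,-0.025,-0.017,0,0,0],[-0.003,-0.025,-0.016,0,0,0],[-0.003,-0.025,-0.017,0,0,0]]' | sed -n 2,4p
python3 -m crank '[[-0.012,0.018,-0.027,0.052,-0.046,0.023],[-0.013,0.017,-0.028,0.053,-0.046,0.022],[-0.014,0.016,-0.028,0.052,-0.046,0.023],[-0.014,0.014,-0.028,0.052,-0.046,0.022]]' | sed -n 2,4p
cat > cadm.py <<'E'
from h import *
def run(f=None):
    t=cv2.imread(f) if f else bot.capture('top')['color']
    g=cv2.cvtColor(t,cv2.COLOR_BGR2HSV); m=((g[...,1]<75)).astype('uint8')*255
    M=np.zeros_like(m);M[265:335,370:510]=m[265:335,370:510]
    k=max(cv2.findContours(M,0,2)[0],key=cv2.contourArea); r=cv2.minAreaRect(k); print(f,cv2.contourArea(k),r)
E
python3 - <<'E'
from cadm import *
for f in('pics/top0.png','pics/t6.png','pics/t12.png',None): run(f)
E
```

```text
tool_pos: [482.7, -69.8, 182.0]
tcp_rot: [2.647, -0.182, 1.359]
contact_force: [0.4, -0.3, -2.3]
tool_pos: [479.8, -141.8, 302.9]
tcp_rot: [2.875, -0.044, 1.205]
contact_force: [0.5, 0.0, -1.7]
pics/top0.png 1448.5 ((435.82098388671875, 297.6744079589844), (21.290084838867188, 75.1495132446289), 84.4006576538086)
pics/t6.png 1450.0 ((435.7728271484375, 297.63720703125), (21.095014572143555, 75.07681274414062), 84.50768280029297)
pics/t12.png 4882.0 ((422.0, 299.5), (69.0, 104.0), 90.0)
None 5554.5 ((433.5, 299.5), (69.0, 111.0), 90.0)
```

```bash
python3 -m crank '[[-0.033,0,0.008,0.045,0.003,-0.075],[-0.033,-0.002,0.008,0.046,0.002,-0.074],[-0.033,-0.004,0.008,0.045,0.003,-0.075],[-0.032,-0.006,0.008,0.046,0.002,-0.075],[-0.032,-0.008,0.009,0.045,0.003,-0.074]]' | sed -n 2,4p
python3 -m crank '[[-0.031,-0.010,0.009,0.046,0.003,-0.075],[0,0,0,0,0,0]]' | sed -n 2,4p
python3 - <<'E'
from h import *
np.set_printoptions(linewidth=250)
c,o=snap('wrist','w13.png'); s,_=snap('side','s13.png'); P,Q=pose()
g=cv2.cvtColor(c['color'],cv2.COLOR_BGR2GRAY)
pr=lambda a,b,z: proj(c,np.r_[WC+a*WR+b*np.array([.997,.08]),z],o).round(1)
for a,b in((86,24),(86,-24),(-42,24),(-42,-24)): print('rim',a,b,pr(a,b,80))
print('sep',[pr(a,0,80) for a in(42,0,-42)],'head1',pr(63,0,134),'tip',proj(c,P+Q[:,2]*87,o).round(1))
r0=int(pr(86,0,80)[1])-14
print('rows from',r0)
print(g[r0:300:3,290:362:4])
E
```

```text
tool_pos: [432.4, -298.3, 254.4]
tcp_rot: [3.096, -0.0, 1.579]
contact_force: [1.2, 0.1, -2.9]
tool_pos: [422.8, -329.8, 243.9]
tcp_rot: [-3.141, -0.002, 1.65]
contact_force: [0.1, 0.5, -2.2]
rim 86 24 [352.9  30. ]
rim 86 -24 [291.6  30.1]
rim -42 24 [350.2 193.5]
rim -42 -24 [294.8 193.6]
sep [array([322.3,  90. ]), array([322.4, 143.5]), array([322.5, 193.5])] head1 [321.8  44.1] tip [324.8 241.3]
rows from 16
[[217 217 217 ... 142 142 143]
 [217 217 217 ... 142 142 143]
 [217 217 217 ... 143 143 142]
 ...
 [ 99  28  26 ...  24  32 102]
 [ 95  25  24 ...  27  26 101]
 [ 84  26  25 ...  26  29  96]]
```

Run:
```python
import cv2,numpy as np
g=cv2.cvtColor(cv2.imread('pics/w13.png'),cv2.COLOR_BGR2GRAY)
np.set_printoptions(linewidth=220,threshold=5000)
print('colmean 330-344 rows 20..300 step 3'); print(list(zip(range(20,300,3),g[20:300,330:345].mean(1)[::3].astype(int))))
for r in(120,170,215,232,245,260,275,290): print(r,g[r,284:364:2])
```

```text
colmean 330-344 rows 20..300 step 3
[(20, np.int64(208)), (23, np.int64(216)), (26, np.int64(217)), (29, np.int64(214)), (32, np.int64(187)), (35, np.int64(108)), (38, np.int64(98)), (41, np.int64(68)), (44, np.int64(69)), (47, np.int64(73)), (50, np.int64(73)), (53, np.int64(68)), (56, np.int64(59)), (59, np.int64(59)), (62, np.int64(41)), (65, np.int64(41)), (68, np.int64(41)), (71, np.int64(39)), (74, np.int64(39)), (77, np.int64(42)), (80, np.int64(46)), (83, np.int64(49)), (86, np.int64(51)), (89, np.int64(46)), (92, np.int64(119)), (95, np.int64(191)), (98, np.int64(104)), (101, np.int64(71)), (104, np.int64(71)), (107, np.int64(50)), (110, np.int64(51)), (113, np.int64(52)), (116, np.int64(44)), (119, np.int64(38)), (122, np.int64(39)), (125, np.int64(42)), (128, np.int64(45)), (131, np.int64(47)), (134, np.int64(48)), (137, np.int64(48)), (140, np.int64(47)), (143, np.int64(58)), (146, np.int64(124)), (149, np.int64(85)), (152, np.int64(37)), (155, np.int64(36)), (158, np.int64(36)), (161, np.int64(36)), (164, np.int64(37)), (167, np.int64(37)), (170, np.int64(37)), (173, np.
[... 1535 characters left out ...]
168 180 189 194 193 194 194 194 195]
245 [218 218 217 217 217 218 195 173 172 172 172 165  94  61  49  48  48  49  55  79  83  81  82  82  82  94 164 174 173 173 173 171 171 200 214 214 214 213 214 215]
260 [217 217 217 217 217 217 217 217 217 218 211  89  76  79  80  80  80  80  79  80  79  78  78  77  77  77  88 207 217 217 217 218 217 217 217 217 217 216 217 216]
275 [156 124 107  99  99 101 162 174 185 216 119  61  62  73  78  69  63  54  52  53  52  53  57  66  72  76  65  59 190 218 217 214 174 176 128 100  99  99 113 138]
290 [101 101 101 101  75  27  26  22  58  79  58  59  73  79  81  80  79  80  79  78  78  79  78  77  77  77  77  68  54  79 207 180  40  26  25  40  93 100 101 101]
```

Run:
```python
from h import *
for f in('w5.png','w8.png','w12.png','w13.png'):
    g=cv2.cvtColor(cv2.imread('pics/'+f),cv2.COLOR_BGR2GRAY); print(f,g[222:300:2,318:324].mean(1).astype(int).tolist())
import h
h.WC=h.WC-1.8*WR
c=bot.capture('wrist');o=bot.get_obs()
print('end rim pred',proj(c,np.r_[h.WC-84*WR,80],o),proj(c,np.r_[h.WC-42*WR,80],o),proj(c,np.r_[h.WC-63*WR,80],o))
P,Q=pose()
for t in(0,.05,.1): print(t,proj(c,P-37*Q[:,2]+124*(np.cos(t)*Q[:,2]-np.sin(t)*Q[:,0]),o))
```

```text
w5.png [164, 160, 144, 108, 96, 94, 97, 88, 83, 82, 88, 100, 102, 107, 103, 101, 93, 93, 93, 93, 93, 93, 93, 93, 93, 93, 94, 87, 64, 89, 83, 64, 90, 86, 61, 87, 106, 108, 108]
w8.png [69, 81, 85, 84, 82, 79, 76, 82, 144, 156, 90, 37, 36, 35, 34, 33, 33, 33, 32, 51, 66, 65, 65, 65, 65, 66, 66, 69, 70, 70, 70, 70, 70, 70, 70, 68, 56, 62, 58]
w12.png [150, 115, 104, 104, 103, 93, 81, 82, 83, 89, 91, 80, 74, 73, 71, 72, 75, 84, 92, 93, 91, 87, 87, 88, 78, 62, 84, 77, 61, 82, 83, 58, 75, 87, 87, 87, 87, 87, 87]
w13.png [71, 77, 89, 88, 86, 85, 86, 86, 80, 70, 66, 64, 64, 62, 62, 71, 79, 79, 79, 79, 79, 79, 78, 58, 63, 79, 65, 56, 76, 76, 52, 65, 78, 79, 79, 78, 78, 78, 78]
end rim pred [321.42310537 243.7785684 ] [321.3646633  197.31234531] [321.39433921 220.90711819]
0 [323.77045264 243.15735981]
0.05 [323.76622601 251.93958074]
0.1 [323.76167417 260.74120326]
```

```bash
python3 -m crank '[[0,0.0015,0.015,0,0,0],[0,0,0.015,0,0,0],[0,0,0,0,0,0]]' | sed -n 2,4p
python3 - <<'E'
from h import *
c,o=snap('wrist','w14.png')
a=cv2.imread('pics/w13.png').astype(int);b=c['color'].astype(int)
d=np.abs(a-b).sum(2)
np.set_printoptions(linewidth=220,threshold=5000)
print('rows 212..300/4, cols 296..350/3'); print(d[212:300:4,296:350:3])
E
```

```text
tool_pos: [424.0, -327.5, 214.6]
tcp_rot: [-3.14, -0.003, 1.651]
contact_force: [-0.3, 0.0, -2.3]
rows 212..300/4, cols 296..350/3
[[206 201  31  14  10   6   6   6   6   0   8  12  16   1  10   3   1 273]
 [220 210  33  16   7  11  12  10   8   4  20  23  17  37  35  29   1 279]
 [240 228  36  20   7  14  11   9  10  11   3   5   6   6  28  39   7 284]
 [249 246  33  30  20  24  16  31  20  23  23  27  27  28  37  34  11 123]
 [264 267  38  73  74  64  64  66  64  68  62  63  63  66  66  60   3  66]
 [257 281  25  64  61  59  58  54  55  49  49  45  47  51  44  37   6  20]
 [134 296   7   3   1   2  17   9   8   7  16   8   7   6   3   6   7  19]
 [137 296  17  14  16   7  43  57  18   1   2   1   9  17  15  14  22  14]
 [135 297 287 287 112  14   4   1   4   2   1   3   2 195 250 237 239  54]
 [183 424 417 401   0  12   4   2   2   3   4   4   4 160 395 390 379  93]
 [156 383 385 359  12   5  12  31  28   4   1   2   5  51 377 374 373 148]
 [123 119 123  69   2  32   2   2   2   4   3   1   5  11 126 137 136 138]
 [ 10   8   8  67   7   1   4   3   4   4   6   3   5   3   9   6   8  10]
 [  8  10   7  72   4   1   7   2   1   2   5   2   5   9  20   8   9   8]
 [  9  10   8  63   3   3  10  39  43  39  37  24   7   5  32   7   9   7]
 [  9   8   7  35  19  14  26  20  16   2   8  23  14  27  21   9  11   7]
 [  7   8  18  31  26  17  39   7   3   5  12  29  43   6  16  24   7   7]
 [  2   2  18   2  22  15   1   7   5  14   9   0  14  13  14 101   7  13]
 [  3   2  79  12   4  39   8  16  18  20  19   9  14  16   7  38  11   4]
 [  4  11  65  14   4   8   3   2   9   0   5   8   1  10   3   3  15   7]
 [  5  10  49   9   1   7   3   1   3   2   3   3   2   2   3   4  11   7]
 [  1   2   6   0   6   3   2   2   5   0   5   8   0   6   4   4  38   7]]
```

Run:
```python
from h import *
import h
h.WC=h.WC-1.8*WR+1.5*np.array([.997,.08])
w=[place(-63,.05,100,37),place(-63,.05,30,37),place(-63,.05,8,37)]
chk(w);plan(w,vmax=.03)
```

```text
chk err 0.0 step 0.01 [-0.82  0.41  1.53  0.03  1.24 -0.91]
chk err 0.0 step 0.02 [-0.82  0.49  1.62  0.04  1.07 -0.92]
chk err 0.0 step 0.01 [-0.82  0.52  1.64  0.04  1.02 -0.92]
[[.0019,-.0015,.0285,0,.049,0]]
-> [ 422.7 -326.2  187. ]
[[-.0012,0,.0233,0,0,0],[-.0012,0,.0233,0,0,0],[-.0012,.0001,.0233,0,0,0]]
-> [ 422.7 -326.2  117. ]
[[-.0011,0,.022,0,0,0]]
-> [ 422.7 -326.2   95. ]
```

```bash
python3 -m crank '[[0.002,-0.0015,0.0285,0,0.049,0],[-0.0012,0,0.0233,0,0,0]]' | sed -n 2,4p
python3 -m crank '[[-0.0012,0,0.0233,0,0,0],[-0.0012,0,0.0233,0,0,0]]' | sed -n 2,4p
python3 -m crank '[[-0.001,0,0.018,0,0,0],[0,0,0,0,0,0]]' | sed -n 2,4p
python3 -m crank '[[0,0,0.004,0,0,0],[0,0,0,0,0,0]]' | sed -n 2,4p
```

```text
tool_pos: [423.2, -327.3, 164.2]
tcp_rot: [3.14, -0.049, 1.65]
contact_force: [0.5, 0.9, -3.3]
tool_pos: [423.4, -327.2, 117.6]
tcp_rot: [3.14, -0.048, 1.651]
contact_force: [0.6, 0.2, -2.7]
tool_pos: [422.7, -326.6, 99.1]
tcp_rot: [-3.141, -0.051, 1.651]
contact_force: [-0.0, 0.1, -1.4]
tool_pos: [423.3, -327.1, 96.5]
tcp_rot: [3.14, -0.048, 1.651]
contact_force: [-0.7, -0.3, -1.1]
```

```bash
python3 -m crank '[[0,0,0.002,0,0,0],[0,0,0,0,0,0]]' | sed -n 2,4p
python3 -m crank '[[0,0,0.002,0,0,0],[0,0,0,0,0,0]]' | sed -n 2,4p
```

```text
tool_pos: [423.1, -326.7, 94.0]
tcp_rot: [3.141, -0.049, 1.651]
contact_force: [-0.2, 0.7, -1.8]
tool_pos: [422.9, -326.5, 91.7]
tcp_rot: [3.141, -0.049, 1.651]
contact_force: [-0.1, 0.0, -2.1]
```

```bash
python3 -m crank '[[0,0,0.0015,0,0,0],[0,0,0,0,0,0]]' | sed -n 2,4p
python3 -m crank '[[0,0,0,0,0,0],[0,0,0,0,0,0],[0,0,0,0,0,0],[0,0,0,0,0,0]]' 48 | sed -n 2,5p
python3 -m crank '[[0,0,-0.025,0,0,0],[0,0,-0.035,0,0,0],[0,0,-0.05,0,0,0],[0,0,-0.05,0,0,0]]' | sed -n 2,5p
python3 - <<'E'
from h import *
P,Q=pose(); pi=np.pi
c,o=snap('wrist','w15.png')
g=Rt(.095-1.49,1.1,pi); hp=handle(1.49)+[0,0,5]
print(hp)
w=[((380,-150,430),Rt(-.3,1.3,-.9)),((330,60,460),Rt(-.3,1.2,0)),((340,330,480),Rt(-1.1,1.2,0)),(tcp(hp,g,-100),Rt(.095-1.49,1.1,0)),(tcp(hp,g,19),Rt(.095-1.49,1.1,0))]
chk(w)
w=[((380,-150,430),Rt(-.3,1.3,-1.6)),((330,60,460),Rt(-.3,1.2,-2.2)),((340,330,480),Rt(-1.1,1.2,-3)),(tcp(hp,g,-100),Rt(.095-1.49,1.1,-pi)),(tcp(hp,g,19),Rt(.095-1.49,1.1,-pi))]
chk(w)
E
```

```text
tool_pos: [423.0, -326.5, 90.2]
tcp_rot: [3.141, -0.049, 1.651]
contact_force: [-0.4, -0.3, -2.5]
tool_pos: [423.1, -326.6, 90.5]
tcp_rot: [3.141, -0.049, 1.651]
contact_force: [-0.5, 0.1, -0.4]
grip_width: 44.1
tool_pos: [423.4, -334.2, 251.7]
tcp_rot: [3.141, -0.049, 1.651]
contact_force: [1.5, -0.1, -0.1]
grip_width: 44.1
[412.99984549 243.47859252 245.        ]
chk err 0.0 step 0.19 [-0.63 -0.13  1.55  0.09  1.47  0.34]
chk err 0.0 step 0.24 [ 0.08 -0.31  1.62 -0.14  1.48  1.94]
chk err 65.2 step 0.27 [ 0.76  0.3   0.91 -0.36  2.04  3.11]
chk err 135.2 step 0.04 [ 0.53  0.35  1.2  -0.29  1.75  3.11]
chk err 135.0 step 0.06 [ 0.39  0.31  1.55 -0.22  1.37  3.11]
chk err 0.0 step 0.09 [-0.63 -0.13  1.55  0.09  1.47 -0.36]
chk err 0.0 step 0.12 [ 0.08 -0.31  1.62 -0.14  1.48 -0.26]
chk err 0.0 step 0.17 [ 0.84  0.28  1.   -0.38  1.98  0.38]
chk err 0.0 step 0.04 [ 0.71  0.39  1.25 -0.41  1.74  0.52]
chk err 0.0 step 0.04 [ 0.63  0.4   1.53 -0.42  1.44  0.56]
```

Run:
```python
from h import *
pi=np.pi; g=Rt(.095-1.49,1.1,pi); hp=handle(1.49)+[0,0,5]
w=[((380,-150,430),Rt(-.3,1.3,-1.6)),((330,60,460),Rt(-.3,1.2,-2.2)),((340,330,480),Rt(-1.1,1.2,-3)),(tcp(hp,g,-80),Rt(.095-1.49,1.1,-pi))]
plan(w)
t=bot.capture('side')
for k in(63,-63): 
  p=proj(t,np.r_[WC+k*WR,134]);u,v=p.astype(int);print(k,p,t['color'][v-3:v+4:3,u-3:u+4:3].mean(2).astype(int).tolist())
```

```text
[[.0392,-.0058,-.0327,-.053,-.019,.069],[.0382,-.0066,-.0338,-.053,-.019,.068],[.037,-.0075,-.0349,-.054,-.02,.069],[.0358,-.008,-.0361,-.053,-.019,.069],[.0345,-.0085,-.0371,-.053,-.019,.068]]
-> [ 380. -150.  430.]
[[.0472,-.0231,-.0146,-.024,-.008,-.15],[.0499,-.0154,-.0154,-.024,-.008,-.15],[.0515,-.0073,-.0161,-.024,-.009,-.149],[.0519,.0007,-.0167,-.024,-.008,-.15]]
-> [330.  60. 460.]
[[.049,.0213,-.0088,.049,-.029,-.01],[.0486,.0213,-.0113,.048,-.029,-.01],[.0479,.0211,-.0137,.049,-.029,-.009],[.0474,.0209,-.0161,.048,-.03,-.01],[.0466,.0205,-.0185,.049,-.029,-.01]]
-> [340. 330. 480.]
[[-.0014,.0094,.045,.028,-.027,.032],[0,.0107,.0447,.028,-.027,.032],[.0017,.0119,.0444,.029,-.026,.032],[.0032,.013,.0439,.028,-.027,.032]]
-> [406.7 279.2 316.3]
63 [176.96602369 252.85472412] [[144, 75, 72], [92, 46, 36], [97, 37, 36]]
-63 [132.60161039 292.01812169] [[72, 35, 33], [25, 25, 30], [25, 27, 36]]
```

```bash
python3 -m crank '[[0.039,-0.006,-0.033,-0.053,-0.019,0.069],[0.038,-0.007,-0.034,-0.053,-0.019,0.068],[0.037,-0.007,-0.035,-0.054,-0.020,0.069],[0.036,-0.008,-0.036,-0.053,-0.019,0.069],[0.035,-0.008,-0.037,-0.053,-0.019,0.068]]' | sed -n 2,4p
python3 -m crank '[[0.047,-0.023,-0.015,-0.024,-0.008,-0.150],[0.050,-0.015,-0.015,-0.024,-0.008,-0.150],[0.052,-0.007,-0.016,-0.024,-0.009,-0.149],[0.052,0.001,-0.017,-0.024,-0.008,-0.150]]' | sed -n 2,4p
python3 -m crank '[[0.049,0.021,-0.009,0.049,-0.029,-0.010],[0.049,0.021,-0.011,0.048,-0.029,-0.010],[0.048,0.021,-0.014,0.049,-0.029,-0.009],[0.047,0.021,-0.016,0.048,-0.030,-0.010],[0.047,0.020,-0.018,0.049,-0.029,-0.010]]' | sed -n 2,4p
python3 -m crank '[[0,0,0,0,0,0]]' | sed -n 2,4p
python3 - <<'E'
from h import *
np.set_printoptions(linewidth=200)
t,_=snap('top','t16.png');s,_=snap('side','s16.png')
for nm,im,c in(('top',t,t),('side',s,s)):
  for k in(63,21,-63):
    p=proj(c,np.r_[WC+k*WR,134]);u,v=p.round().astype(int);print(nm,k,p.round(1));print(im['color'][v-10:v+11:2,u-12:u+13:2].mean(2).astype(int))
pi=np.pi; g=Rt(.095-1.49,1.1,-pi); hp=handle(1.49)+[0,0,5]
plan([(tcp(hp,g,-60),g),(tcp(hp,g,19),g)])
import cadm; cadm.run()
E
```

```text
tool_pos: [379.4, -148.2, 424.4]
tcp_rot: [2.879, 0.001, 1.296]
contact_force: [1.0, 0.4, 1.0]
tool_pos: [330.4, 62.0, 456.4]
tcp_rot: [2.841, 0.206, 1.871]
contact_force: [1.0, 0.5, 0.4]
tool_pos: [340.0, 326.1, 478.3]
tcp_rot: [3.089, 0.353, 1.892]
contact_force: [1.4, 0.7, 0.1]
tool_pos: [341.3, 328.1, 473.9]
tcp_rot: [3.096, 0.355, 1.898]
contact_force: [0.6, -0.3, -0.3]
top 63 [417.9 300.3]
[[ 95  90  98 107 112 111 115 119 120 116 112 111 112]
 [109  80  80 101 101  96  90 100  94  73  63  58  58]
 [ 76  56  52  52  51  54  62  95  93  56  52  46  49]
 [ 74  53  53  50  52  66  72  89  97  57  55  52  53]
 [ 97  62  60  59  72  91  94  94  97  59  47  52  51]
 [116  73  63  57  85  97 100  93  95  51  46  49  50]
 [112  81  63  59  84 100 101 100 103  58  46  49  49]
 [104  80  60  58  64  87  95  87 109  64  49  51  50]
 [ 96  82  53  52  56  57  70  68  99  74  77  74  86]
 [ 94 107  88  98 104 107 112 120 127 127 129 128 130]
 [102 128 127 132 131 132 136 136 133 136 133 133 137]]
top 21 [435.1 298.7]
[[109 112 113 116 117 118 119 122 113 108 108 102  89]
 [111 100  86  85  
[... 2689 characters left out ...]
 78  74  52  32  48  90]
 [144 144 144 144 130  81  79  79  75  45  34  33  48]
 [142 142 142 139 117  72  77  76  61  32  38  35  33]
 [142 144 140 120  67  39  45  40  37  39  39  33  34]
 [144 145 138 108  48  36  37  37  41  43  41  37  39]
 [142 143 141 131  96  43  37  34  38  34  33  43  41]
 [146 142 143 141 131  92  43  33  36  25  24  26  41]]
[[-.0016,.0093,.0488,.027,-.03,.033],[.0001,.0105,.0485,.028,-.031,.033],[.002,.012,.0482,.027,-.03,.032],[.0039,.0131,.0478,.028,-.03,.033]]
-> [408.2 270.3 298.5]
[[0,0,.0395,0,0,0],[-.0001,0,.0395,0,0,0]]
-> [414.5 235.  228.1]
None 1445.5 ((435.6815490722656, 297.87945556640625), (21.297571182250977, 75.20133972167969), 84.17366027832031)
```

Both heads appear as bright discs at their wells in the top and side images, and the caddy has not moved. Now I regrip the handle and shut the door.

```bash
python3 -m crank '[[-0.002,0.009,0.049,0.027,-0.030,0.033],[0,0.0105,0.0485,0.028,-0.031,0.033],[0.002,0.012,0.048,0.027,-0.030,0.032],[0.004,0.013,0.048,0.028,-0.030,0.033],[0,0,0,0,0,0]]' | sed -n 2,4p
python3 - <<'E'
from h import *
pi=np.pi; g=Rt(.095-1.49,1.1,-pi); hp=handle(1.49)+[0,0,5]
c,o=snap('wrist','w17.png'); 
plan([(tcp(hp,g,19),g,3)])
P,Q=tcp(hp,g,19),g
l=HL+[47,169]; H=L2W(l[0],l[1],0)
for th in(.1,.08):
  r=R.from_rotvec([0,0,th]); print(th,((Q.T@(H+r.apply(P-H)-P))/1000).round(4),(Q.T@[0,0,th]).round(4))
for z in(300,180): print('bar',proj(c,hp*[1,1,0]+[0,0,z],o))
E
```

```text
tool_pos: [407.6, 266.8, 298.2]
tcp_rot: [-3.139, 0.471, 1.744]
contact_force: [0.4, 0.5, 0.3]
[[.0009,.0002,.0266,0,-.001,-.001],[.0009,.0003,.0266,0,0,-.001],[.0009,.0002,.0267,0,-.001,-.001]]
-> [414.5 235.  228.1]
0.1 [-0.0152 -0.003   0.0077] [-0.0454  0.     -0.0891]
0.08 [-0.0121 -0.0025  0.0062] [-0.0363  0.     -0.0713]
bar [326.35724054 325.38747371]
bar [326.05835022 189.74166841]
```

```bash
python3 -m crank '[[0.001,0,0.027,0,0,0],[0.001,0,0.026,0,0,0],[0.001,0,0.027,0,0,0],[0,0,0,0,0,0]]' | sed -n 2,4p
python3 -m crank '[[0,0,0,0,0,0],[0,0,0,0,0,0],[0,0,0,0,0,0],[0,0,0,0,0,0],[0,0,0,0,0,0]]' 0 
python3 -m crank '[[0,0,0,0,0,0],[0,0,0,0,0,0]]'
```

```text
tool_pos: [413.7, 236.3, 228.7]
tcp_rot: [3.138, 0.468, 1.743]
contact_force: [0.2, 0.4, 0.1]
time: 34.8
tool_pos: [414.1, 236.8, 227.1]
tcp_rot: [3.139, 0.469, 1.745]
contact_force: [-0.2, 0.4, 1.9]
grip_width: 9.7
finger_force: 30.0
time: 35.05
tool_pos: [414.1, 236.7, 227.1]
tcp_rot: [3.139, 0.469, 1.745]
contact_force: [-0.8, 1.0, 3.8]
grip_width: 9.1
finger_force: 30.0
```

```bash
python3 -m crank '[[-0.0152,-0.003,0.0077,-0.045,0,-0.089],[-0.0152,-0.003,0.0077,-0.045,0,-0.089]]' | sed -n 2,6p
python3 -m crank '[[-0.0152,-0.003,0.0077,-0.045,0,-0.089],[-0.0152,-0.003,0.0077,-0.045,0,-0.089],[-0.0152,-0.003,0.0077,-0.045,0,-0.089]]' | sed -n 2,6p
```

```text
tool_pos: [415.8, 202.2, 227.1]
tcp_rot: [3.139, 0.469, 1.948]
contact_force: [2.2, 2.8, 1.8]
grip_width: 9.3
finger_force: 30.0
tool_pos: [431.2, 152.6, 227.1]
tcp_rot: [3.139, 0.47, 2.247]
contact_force: [2.6, 3.0, 0.4]
grip_width: 9.3
finger_force: 30.0
```

```bash
python3 -m crank '[[-0.0152,-0.003,0.0077,-0.045,0,-0.089],[-0.0152,-0.003,0.0077,-0.045,0,-0.089],[-0.0152,-0.003,0.0077,-0.045,0,-0.089],[-0.0152,-0.003,0.0077,-0.045,0,-0.089]]' | sed -n 2,6p
python3 -m crank '[[-0.0152,-0.003,0.0077,-0.045,0,-0.089],[-0.0152,-0.003,0.0077,-0.045,0,-0.089],[-0.0152,-0.003,0.0077,-0.045,0,-0.089]]' | sed -n 2,6p
python3 - <<'E'
from h import *
P,Q=pose(); l=HL+[47,169]; H=L2W(l[0],l[1],0)
g=P-19*Q[:,2]-H; v=L2W(*HL,0)-H; th=(np.arctan2(v[1],v[0])-np.arctan2(g[1],g[0]))%(2*np.pi);print('theta',th,np.hypot(*g[:2]))
plan([(H*[1,1,0]+R.from_rotvec([0,0,th]).apply(P-H*[1,1,0]),R.from_rotvec([0,0,th]).as_matrix()@Q,4)])
E
```

```text
tool_pos: [472.8, 97.7, 227.2]
tcp_rot: [3.14, 0.47, 2.646]
contact_force: [1.6, 5.3, -3.4]
grip_width: 9.6
finger_force: 30.0
tool_pos: [516.2, 69.5, 227.2]
tcp_rot: [3.142, 0.47, 2.945]
contact_force: [1.8, 8.2, -2.9]
grip_width: 9.4
finger_force: 30.0
theta 0.2979726804394802 174.87391655022202
[[-.0114,-.001,.0058,-.034,0,-.066],[-.0113,-.002,.0057,-.034,0,-.067],[-.0111,-.0029,.0057,-.033,0,-.066],[-.0109,-.0039,.0055,-.034,0,-.067]]
-> [565.5  55.5 227.2]
```

```bash
python3 -m crank '[[-0.0113,-0.0022,0.0057,-0.034,0,-0.066],[-0.0113,-0.0022,0.0057,-0.034,0,-0.066],[-0.0113,-0.0022,0.0057,-0.034,0,-0.066]]' | sed -n 2,6p
python3 -m crank '[[-0.0113,-0.0022,0.0057,-0.034,0,-0.066],[0,0,0,0,0,0]]' | sed -n 2,6p
python3 - <<'E'
from h import *
P,Q=pose(); l=HL+[47,169]; H=L2W(l[0],l[1],0)
g=P-19*Q[:,2]-H; v=L2W(*HL,0)-H; print('theta',(np.arctan2(v[1],v[0])-np.arctan2(g[1],g[0])),np.hypot(*g[:2]))
print('start grasp TCP was 564.1 56.2 yaw -3.044', Q.T@[np.cos(.095),np.sin(.095),0])
E
```

```text
tool_pos: [552.9, 57.7, 227.1]
tcp_rot: [3.141, 0.47, -3.116]
contact_force: [-3.6, -1.5, 1.9]
grip_width: 9.3
finger_force: 30.0
tool_pos: [564.7, 56.3, 226.7]
tcp_rot: [3.139, 0.468, -3.045]
contact_force: [-5.8, 0.3, 3.6]
grip_width: 9.0
finger_force: 30.0
theta 0.00524196156668677 174.19808101125363
start grasp TCP was 564.1 56.2 yaw -3.044 [-0.89256424 -0.00257025  0.45091294]
```

```bash
python3 -m crank '[[-0.0014,0,0.0007,0,0,0],[0,0,0,0,0,0]]' | sed -n 2,4p
python3 -m crank '[[-0.0014,0,0.0007,0,0,0],[0,0,0,0,0,0]]' | sed -n 2,4p
```

```text
tool_pos: [564.8, 56.3, 226.7]
tcp_rot: [3.14, 0.466, -3.044]
contact_force: [-15.7, -4.6, 10.5]
tool_pos: [564.9, 56.3, 226.6]
tcp_rot: [3.141, 0.463, -3.044]
contact_force: [-25.8, -6.8, 17.0]
```

The door is hard against its shut stop. I release and retreat.

```bash
python3 -m crank '[[0,0,0,0,0,0],[0,0,0,0,0,0],[0,0,0,0,0,0],[0,0,0,0,0,0],[0,0,0,0,0,0]]' 50 | sed -n 2,5p
python3 -m crank '[[0,0,-0.03,0,0,0],[0,0,-0.04,0,0,0],[0,0,-0.05,0,0,0],[0,0,-0.05,0,0,0],[0,0,0,0,0,0]]' | sed -n 2,5p
python3 - <<'E'
from h import *
c,o=snap('wrist','w20.png');t,_=snap('top','t20.png');s,_=snap('side','s20.png')
for z in(300,180): print('bar',proj(c,L2W(-135,29,z),o))
# bar in picture: columns of edges at two rows
g=cv2.cvtColor(c['color'],cv2.COLOR_BGR2GRAY).astype(int)
for z in(200,250,290):
    u,v=proj(c,L2W(-135,29,z),o).round().astype(int); print(z,u,v,g[v,u-14:u+15:2].tolist())
# change vs the start pictures: caddy, can, mallet, box regions and the door header
for n,a,b in(('top','top0.png',t['color']),('side','side0.png',s['color'])):
    A=cv2.imread('pics/'+a).astype(int);D=np.abs(A-b.astype(int)).sum(2)
    R_={'top':{'can':(155,205,190,235),'mallet':(155,200,268,370),'box':(445,505,172,225),'cupfront':(215,435,185,245)},'side':{'can':(425,462,143,178),'mallet':(330,410,72,145),'box':(155,225,375,435)}}[n]
    for k,(x0,x1,y0,y1) in R_.items(): print(n,k,(D[y0:y1,x0:x1]>90).mean().round(3))
E
```

```text
tool_pos: [568.7, 57.0, 227.0]
tcp_rot: [3.14, 0.47, -3.045]
contact_force: [-1.0, -0.4, -0.3]
grip_width: 45.6
tool_pos: [492.4, 49.1, 383.3]
tcp_rot: [-3.141, 0.479, -3.044]
contact_force: [0.8, 0.1, -1.1]
grip_width: 46.0
bar [322.90160128 262.71464582]
bar [323.19157483 175.65688109]
200 323 187 [143, 142, 141, 142, 136, 96, 95, 100, 96, 93, 104, 124, 133, 134, 119]
250 323 220 [140, 139, 141, 145, 146, 105, 105, 108, 103, 101, 109, 155, 151, 130, 118]
290 323 253 [140, 141, 145, 152, 128, 114, 124, 122, 116, 108, 94, 120, 125, 123, 120]
top can 0.0
top mallet 0.017
top box 0.0
top cupfront 0.037
side can 0.0
side mallet 0.0
side box 0.0
```

Run:
```python
from h import *
import cadm; cadm.run()
a=cv2.imread('pics/s16.png').astype(int);b=cv2.imread('pics/s20.png').astype(int);print((np.abs(a-b).sum(2)[235:330,110:225]>90).mean())
print(bot.get_obs()['time'],bot.close_job())
```

```text
None 1458.5 ((435.7353515625, 297.69476318359375), (21.095016479492188, 75.57012939453125), 84.61068725585938)
0.0
the job is handed in; nothing more can be done
39.125 None
```

The job is handed in after 39 s of robot time: both punches in the rack stand cutting end down in the two end wells of the caddy, the door is shut against its stop, and pictures before and after show the can, mallet and box unmoved.

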